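Hold the hot bun top over the filled bun with the tongs

ROBOT

A 6-joint arm with a two-finger parallel gripper is mounted at the origin on the work surface. World frame = base frame: x ahead of the robot, y to its left, z up, the work surface at z = 0. Lengths are in m, angles in rad, forces in N, time in s.
With the tool pointing down it reaches from about 0.325 to 0.9 m from the base axis. Payload 3.5 kg.
Tool frame: the origin (TCP) lies at the very end of the fingers, on their centre line; the grasp point (between the pads) lies 19 mm behind it; x points along the fingers, y is the direction in which the jaws open and shut, and the axes are right-handed (so a half turn about x gives the same grasp; the last joint's range is limited). The gripper opens to 85 mm and grips with 20 to 120 N. Pads are 22 mm wide; open, the fingers measure 114 mm over their backs; the gripper's body (76 mm by 85 mm) begins 54 mm behind the grasp point. The pads swing forward as they close: fully open they stand 13 mm farther back than shut.
Start: joints at [1.022, 0.276, -0.026, 1.268, 0, 1.467], TCP at [0.269, 0.564, 0.198] pointing down, gripper open.
Joint ranges: [-3.12, 3.12], [-0.85, 1.88], [-1.08, 1.24], [-1.95, 2.15], [-1.57, 1.53], [-3.14, 3.14]. Speed limits (rad/s): [2.57, 2.57, 3.14, 3.14, 3.14, 3.14].

INTERFACE

Orientations are given as a unit quaternion [x, y, z, w].
In Python, from cell import sensors, eyes, job gives the robot as it stands.
- The arm moves only by the tool carry_out, never from a script. Its argument "motion" is a list of rows, each an object with "dp": the shift along the tool's x, y, z in m, a list of three; "rot": the turn, a rotation vector about the tool's x, y, z in rad, a list of three; "fingers": the closure, from 0 (fully open) to 1 (shut). In form: [{"dp": [tx, ty, tz], "rot": [ax, ay, az], "fingers": fingers}, ...]. A call has 1 to 5 rows; each row shifts and turns the pose as measured when the row begins, along the tool's axes as they then stand; what a row does not reach is not made up. A row lasts 1/8 s, in which the tool goes at most 62.5 mm and 10.7 degrees, less where a joint would pass 70% of its speed; a pose out of reach is approached as far as the arm can. A call with a gripper value outside its range is refused whole. The fingers move at their own pace and stop on an object; the grip force is fixed at half the most. Time passes only in rows, so rows that do not move let the fingers close. It gives the time, the measured TCP pose, the force and the opening at its end, in the units of the state.
- sensors.state(): the state, without advancing time (a new reading comes with each control period).
- eyes.capture(name): name is "scene" or "top" or "wrist"; returns a dict with "img" (420x560x3 uint8, blue, green, red), "fx", "fy", "cx", "cy" (pixels), "R" (3x3) and "t" (3): a world point X has camera coordinates R X + t; the wrist camera has in their place "tool_from_camera" (4x4, takes a point from camera to tool coordinates, whose origin is the TCP and whose axes are the tool frame's). Camera axes: x right, y down, z forward; pixel columns grow to the right and rows downward; lengths in m; the calibration is good to about 2 mm. A picture is of the moment at which its call begins: read the wrist's pose just before it. There is no depth.
- job.hand_in(): hands the job in, once; it reports no verdict.
The state is a dict: "clock": time; "joint_pos": joint angles; "dq": joint speeds; "tau": joint torques, N m; "ee_pos": TCP position; "eef_rot": TCP orientation; "contact_force": force on the tool from outside, world axes, zero at the start; "ft_torque": the same for the moment, N m; "grip_width": finger opening in m.
Only numpy, scipy, OpenCV 4.12 (cv2) and the standard library are available. Lean on these libraries where they do the work, as an engineer would, in place of code of your own. Each camera call takes 0.05 s, during which the arm holds its last target.

TASK

Make up the small pork-roll bun: set the flat bun base in the middle of the plate and lay the slice of pork roll centred on it. Then pick up the kitchen tongs, take the domed bun top off the round wooden board with them - it is hot, so never touch it with the fingers - and hold it in the jaws, flat side down, straight over the middle of the stack and a few centimetres clear of it, so that I can spoon the sauce on first. Finish while still holding it up there in the tongs; do not put it down or let go, and leave the other things on the counter where they are.

Things in the scene. Friction and masses are not known exactly. Their poses are not given: they have to be found in the camera images.
- plate: round white ceramic plate, 200 mm across, rim 20 mm high, flat inner floor 110 mm across and 5 mm above the counter, 0.45 kg, loose. Origin: centre of its underside, z up. It and the round board may stand either way round.
- cut_board: rectangular wooden board lying flat, 240 x 130 x 14 mm, fixed; the bun base and the pork slice lie on it, one towards each end. Origin: centre of its underside, x along its length.
- round_board: round wooden board, 140 mm across, 14 mm thick, fixed; the bun top stands on it. Origin: centre of its underside.
- bun_base: lower half of a small bun: flat pale bread disc, 56 mm across, 16 mm thick, about 30 g. Origin: centre of its underside, z up.
- pork_slice: thinner, slightly smaller disc, a slice of pork roll: 50 mm across, 10 mm thick, about 25 g. Origin: centre of its underside, z up.
- bun_top: domed upper half of the bun, hot: 52 mm across with upright sides from 3 to 17 mm above its flat underside, 34 mm tall, about 30 g. Origin: centre of its flat underside, z up.
- tongs: steel kitchen tongs lying on their side, arms opening level like a V, 205 mm from hinge pin to jaw ends (a 25 mm ring behind the pin), 22 mm tall, 100 g. Origin: underside of the hinge pin; x along the middle line towards the jaws, y to the left arm, z up. Sprung open; squeezed at the grip point they close evenly, taking 8 N per finger to begin, 10 N with the jaws 52 mm apart, 13 N shut.
- tongs_left: the left (+y) arm of the tongs with its jaw, a 3 mm steel strip 22 mm tall; origin at the hinge pin. Its frame turns with the arm: 0 open, up to 0.215 rad inwards when shut.
- tongs_right: the right (-y) arm of the tongs with its jaw, the mirror image of the left.
- tongs_grip (a point): middle between the arms at the place to grip, which is the balance point, 95 mm from the pin, 11 mm above the tongs' underside. Width over the arms' outsides here: 62 mm open (jaws 86 mm apart inside), 57 mm with the jaws 76 mm apart, 46 mm with the jaws 52 mm apart, 21 mm shut (jaws 4 mm apart). The outsides here are nearly parallel (within 3 degrees) from open to 52 mm.
- tongs_jaws (a point): middle between the jaws, on the middle line 185 mm from the pin (90 mm ahead of the grip point), 11 mm above the tongs' underside; the flat jaws reach 20 mm either way along x and are 22 mm tall.
- steel_bowl: bystander: empty steel bowl, 150 mm across, 60 mm high. Origin: centre of its underside.
- spoon: bystander: ceramic soup spoon, 130 mm long, 46 mm wide, about 25 mm high. Origin: under the middle of its length, on the counter.
- sauce_jar: bystander: closed glass jar, 72 mm across, 95 mm high. Origin: centre of its underside.
- tea_cup: bystander: ceramic cup without handle, 72 mm across, 62 mm high. Origin: centre of its underside.
- dip_dish: bystander: small ceramic dish, 84 mm across, 24 mm high. Origin: centre of its underside.
Things that resemble listed ones, but are neither listed nor needed, are in the scene too. What is meant by the bun_top is not blue, red or yellow, and is the smaller of those in its own colour.

How it is judged:
On the way, in this order (a step that is already met when the one before it is completed fails the run):
1. the bun base lies flat in the middle of the plate, let go (horizontal distance between bun_base and plate below 0.02 m and z of bun_base in the frame of plate below 0.009 m and angle between bun_base's own z axis and vertical below 0.15 rad and contact force between bun_base and the fingers below 0.05 N), for 0.2 s.
2. the pork slice lies flat and centred on the bun base, let go (horizontal distance between pork_slice and bun_base below 0.01 m and z of pork_slice in the frame of bun_base between 0.012 and 0.02 m and horizontal distance between bun_base and plate below 0.02 m and angle between pork_slice's own z axis and vertical below 0.15 rad and contact force between pork_slice and the fingers below 0.05 N), for 0.2 s.
3. the bun top is lifted off its board in the jaws of the tongs (contact force between bun_top and tongs_left above 0.5 N and contact force between bun_top and tongs_right above 0.5 N and contact force between tongs and the fingers above 1 N and z of bun_top in the frame of round_board above 0.03 m), for 0.1 s.
At the end, for the whole second after the job is handed in: Base flat on the plate within 20 mm of its middle; slice flat on it within 10 mm of centred; the bun top still, pressed by both jaws, within 20 mm of straight over the slice, 15 to 120 mm clear of it, flat side down within 0.5 rad; the fingers grip the tongs, which are clear of the counter (horizontal distance between bun_base and plate below 0.02 m and z of bun_base in the frame of plate below 0.009 m and angle between each of bun_base, pork_slice's own z axis and vertical below 0.15 rad and horizontal distance between pork_slice and bun_base below 0.01 m and z of pork_slice in the frame of bun_base between 0.012 and 0.02 m and horizontal distance between bun_top and pork_slice below 0.02 m and z of bun_top in the frame of pork_slice between 0.025 and 0.13 m and angle between bun_top's own z axis and vertical below 0.5 rad and linear speed of bun_top below 0.03 m/s and contact force between bun_top and tongs_left above 0.5 N and contact force between bun_top and tongs_right above 0.5 N and contact force between tongs and the fingers above 1 N and height (world z) of tongs above 0.035 m); the arm keeps its last pose, push and grip.
It fails at once if the fingers touch the hot bun top (contact force between bun_top and the fingers above 0.3 N).
It fails at once if a bystander is disturbed (moved more than 30 mm) (distance of any of steel_bowl, spoon, sauce_jar, tea_cup, dip_dish from where it was at the start of the episode above 0.03 m).
It also fails if it takes over 64 s, if anything falls off the work surface, if the arm or the gripper's body presses on something with over 40 N, if the wrist force passes 120 N, or if a joint passes its speed limit or range.

## Working session

There is one attempt and no reset: what is moved stays moved. The work goes in short steps, Python scripts to look and compute and a tool call to move; the robot and the scene stay as the last step left them, time stands still between calls to the robot, and variables do not carry over. Pictures are saved under pics/ and viewed, and the job is handed in when it is done.

Besides the shell and the picture viewer there is one more tool, called after "Emit:" as name([rows], argument=value, ...), one row to a line, values as JSON. carry_out: Moves the arm, as the interface text tells. Its arguments: {"type":"object","properties":{"motion":{"type":"array","items":{"type":"object","properties":{"dp":{"type":"array","items":{"type":"number"}},"rot":{"type":"array","items":{"type":"number"}},"fingers":{"type":"number"}}}}},"required":["motion"]}

```bash
ls; mkdir -p pics
cat > h.py <<'E'
import sys; sys.path.insert(0,'.')
from cell import sensors, eyes, job
import numpy as np, cv2
from scipy.spatial.transform import Rotation as Ro
def snap(n,f):
    s=sensors.state(); c=eyes.capture(n); cv2.imwrite('pics/'+f+'.png',c['img']); 
    np.savez('pics/'+f+'.npz',p=s['ee_pos'],q=s['eef_rot'],**{k:np.array(v) for k,v in c.items()})
    return c
def ray(f,u,v):
    d=np.load('pics/'+f+'.npz')
    r=np.array([(u-d['cx'])/d['fx'],(v-d['cy'])/d['fy'],1.])
    if 'R' in d: return -d['R'].T@d['t'], d['R'].T@r
    T=np.eye(4);T[:3,:3]=Ro.from_quat(d['q']).as_matrix();T[:3,3]=d['p'];T=T@d['tool_from_camera']
    return T[:3,3],T[:3,:3]@r
def px(f,u,v,z):
    o,r=ray(f,u,v); return o+r*(z-o[2])/r[2]
def proj(f,X):
    d=np.load('pics/'+f+'.npz');X=np.array(X,float)
    if 'R' in d: c=d['R']@X+d['t']
    else:
        T=np.eye(4);T[:3,:3]=Ro.from_quat(d['q']).as_matrix();T[:3,3]=d['p'];T=T@d['tool_from_camera']
        c=T[:3,:3].T@(X-T[:3,3])
    return np.array([d['fx']*c[0]/c[2]+d['cx'],d['fy']*c[1]/c[2]+d['cy']])
def crop(f,u0,v0,u1,v1,k,o):
    i=cv2.imread('pics/'+f+'.png')[v0:v1,u0:u1]; cv2.imwrite('pics/'+o+'.png',cv2.resize(i,None,fx=k,fy=k,interpolation=cv2.INTER_CUBIC))
np.set_printoptions(precision=4,suppress=True)
E
python3 - <<'E'
from h import *
for n in('scene','top','wrist'): snap(n,n+'0')
s=sensors.state()
for k in s: print(k,np.round(s[k],4))
E
```

```text
pics
clock 0.15
joint_pos [ 1.0216  0.277  -0.0275  1.268   0.      1.4674]
dq [-0.0008 -0.0026  0.0043  0.0002 -0.0003  0.0001]
tau [  0.0011 -44.6058  29.5639   0.0105  -0.      -0.    ]
ee_pos [0.2691 0.5634 0.1969]
eef_rot [ 0.1557  0.6898 -0.1569  0.6894]
contact_force [-0.5698 -0.1052  0.0553]
ft_torque [ 0.0012  0.0066 -0.0132]
grip_width 0.0852
```

View pics/top0.png

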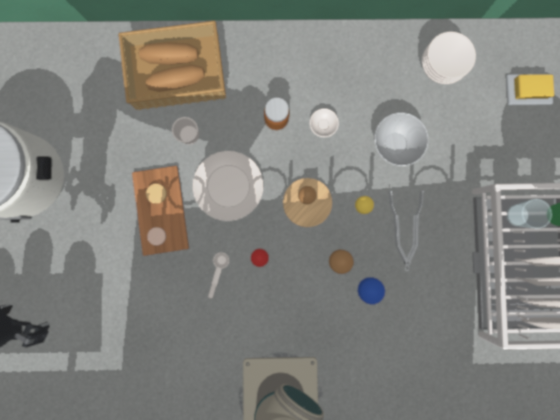

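View pics/scene0.png

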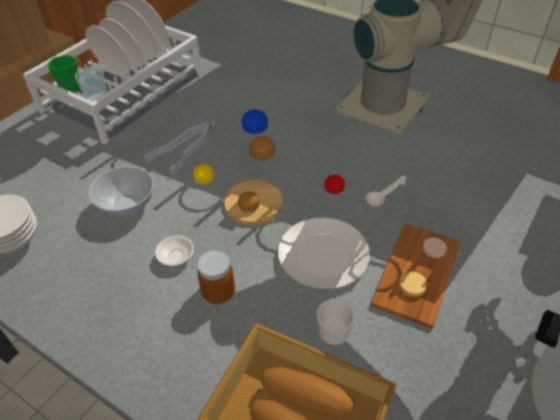

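View pics/wrist0.png

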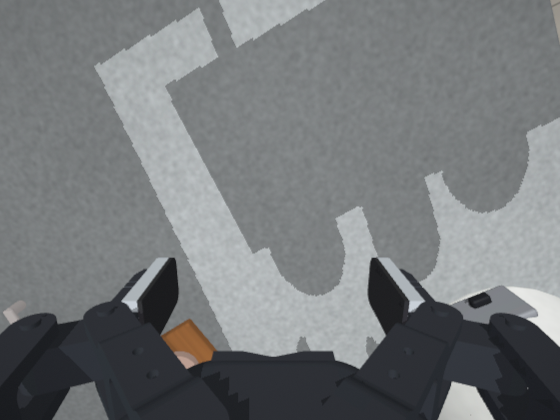

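The top view shows the plate at about (228,186), the round board at (307,202) and the tongs with hinge at about (407,265), jaws towards the top. Candidate domes are brown (308,195) on the round board, larger brown (341,262), blue (371,290), red (260,258) and yellow (365,205). The small brown one on the board fits. I'll confirm it in enlarged crops.

Run:
```python
from h import *
crop('top0',125,140,285,270,5,'c1'); crop('top0',275,170,435,290,5,'c2')
for n,u,v,z in [('plate',228,186,.02),('rb',307,202,.014),('top',308,195,.03),('base',156,193,.03),('pork',157,236,.024),('hinge',407,265,.02),('base0',281,390,0),('jL',393,192,.02),('jR',420,193,.02),('jar',277,113,.09),('cup',185,130,.06),('bowl',401,138,.06)]: print(n,px('top0',u,v,z))
print(ray('top0',280,210),ray('scene0',280,210))
```

```text
plate [0.5815 0.1376 0.02  ]
rb [ 0.5339 -0.0856  0.014 ]
top [ 0.5524 -0.0873  0.03  ]
base [0.5631 0.3375 0.03  ]
pork [0.4432 0.3356 0.024 ]
hinge [ 0.3529 -0.3626  0.02  ]
base0 [ 0.0104 -0.0049  0.    ]
jL [ 0.559  -0.3297  0.02  ]
jR [ 0.5552 -0.4064  0.02  ]
jar [ 0.7696 -0.0025  0.09  ]
cup [0.7332 0.2508 0.06  ]
bowl [ 0.7048 -0.3448  0.06  ]
(array([0.4467, 0.0163, 1.1989]), array([ 0.0551, -0.021 , -0.9984])) (array([1.2387, 0.4835, 0.9264]), array([-0.5635, -0.3917, -0.7274]))
```

```bash
sleep 1
```

```text
(no output)
```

View pics/c1.png

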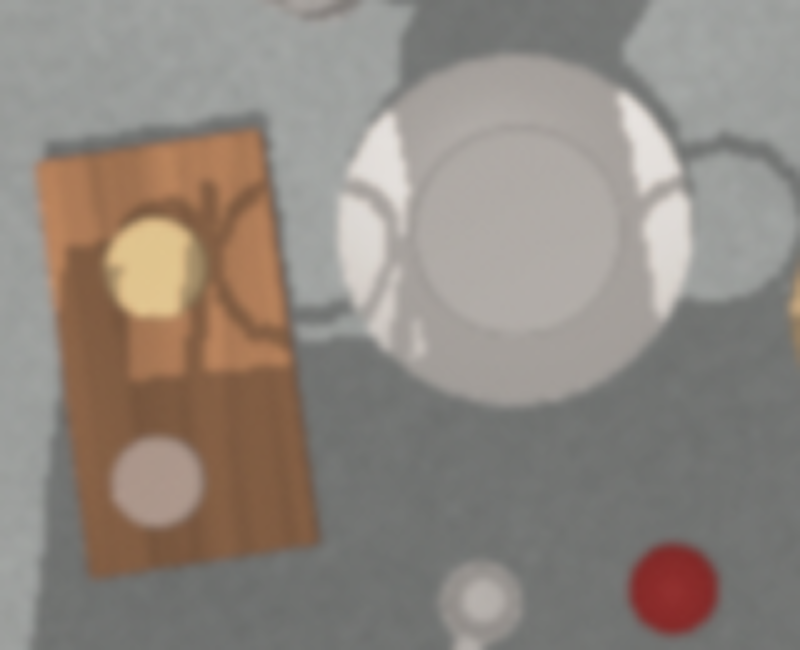

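View pics/c2.png

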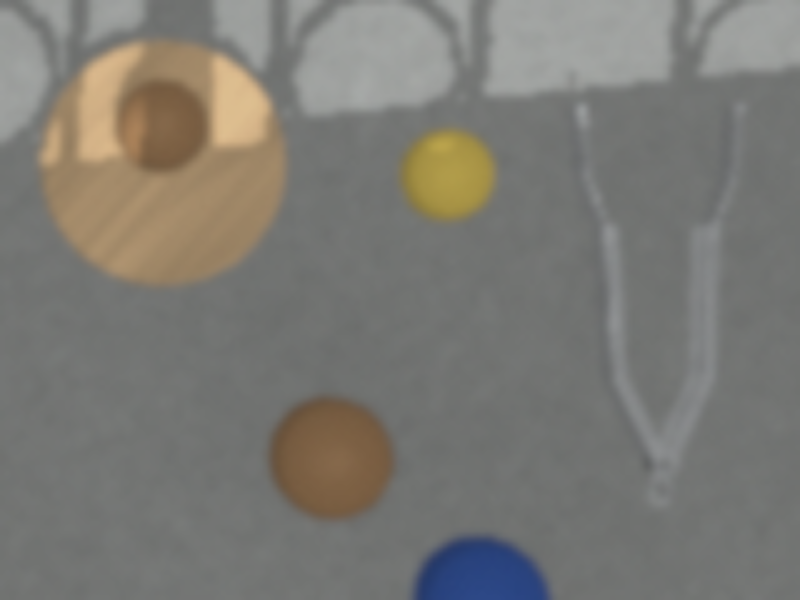

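Confirmed: the small brown dome on the round board, crop (162,126), is clearly smaller than the brown dome at crop (332,458) and is not blue, red or yellow. Next come refined positions and a move planner.

```bash
cat >> h.py <<'E'
def plan(target,yaw=None):
    """tool pointing down; yaw = world angle of tool y (mod pi). prints total dp/rot needed"""
    s=sensors.state(); R=Ro.from_quat(s['eef_rot']).as_matrix()
    cur=np.arctan2(R[1,1],R[0,1])
    print('pos',np.round(s['ee_pos'],4),'yaw y',round(cur,3),'clock',round(s['clock'],2),'w',round(s['grip_width'],4),'F',np.round(s['contact_force'],1),'q6',round(s['joint_pos'][5],2))
    if yaw is None: yaw=cur
    d=[yaw-cur+k*np.pi for k in range(-3,4)]; 
    for dd in sorted(d,key=abs)[:2]:
        c,si=np.cos(cur+dd),np.sin(cur+dd)
        Rt=np.array([[0,c,0],[0,si,0],[-1,0,0.]]); Rt[:,2]=np.cross(Rt[:,0],Rt[:,1])
        rv=Ro.from_matrix(R.T@Rt).as_rotvec()
        print('rot(tool)',rv,'dp(now axes)',R.T@(np.array(target)-s['ee_pos']),'dp(after rot)',Rt.T@(np.array(target)-s['ee_pos']))
E
python3 - <<'E'
from h import *
b=px('top0',155.8,193.6,.030);p=px('top0',156.4,236.4,.024);pl=px('top0',228.4,185.6,.005);pl2=px('top0',228,186,.02)
print(b,p,pl,pl2,'top',px('top0',307.4,195.2,.03), px('top0',307.4,195.2,.022))
pin=px('top0',275+660/5,170+462/5,.022); l=px('top0',275+582/5,170+103/5,.022); r=px('top0',275+741/5,170+103/5,.022)
print(pin,l,r,(l+r)/2,np.linalg.norm((l+r)/2-pin),np.linalg.norm(l-pin),np.linalg.norm(r-pin))
plan([b[0],b[1],.1],None)
for n,u,v in [('bighill',341.4,261.5),('yel',365,205),('red',260,258),('spoon',221,261)]: print(n,px('top0',u,v,.02))
E
```

```text
[0.5614 0.338  0.03  ] [0.4421 0.3373 0.024 ] [0.5844 0.138  0.005 ] [0.5815 0.1376 0.02  ] top [ 0.5519 -0.0856  0.03  ] [ 0.5526 -0.0863  0.022 ]
[ 0.3603 -0.3622  0.022 ] [ 0.5628 -0.3247  0.022 ] [ 0.5618 -0.4151  0.022 ] [ 0.5623 -0.3699  0.022 ] 0.20210333910170658 0.2059422233360897 0.20824931613834222
pos [0.2691 0.5634 0.1969] yaw y 1.125 clock 0.15 w 0.0852 F [-0.6 -0.1  0.1] q6 1.47
rot(tool) [-0.     -0.0002  0.0017] dp(now axes) [ 0.097  -0.0771  0.3609] dp(after rot) [ 0.0969 -0.0773  0.3609]
rot(tool) [3.1416 0.0027 0.0003] dp(now axes) [ 0.097  -0.0771  0.3609] dp(after rot) [ 0.0969  0.0773 -0.3609]
bighill [ 0.3652 -0.1785  0.02  ]
yel [ 0.523  -0.2491  0.02  ]
red [0.3781 0.0493 0.02  ]
spoon [0.3712 0.1582 0.02  ]
```

Emit:
carry_out([
  {"dp":[0.0,-0.011,0.052],"rot":[0,0,0],"fingers":0.1},
  {"dp":[0.0,-0.011,0.052],"rot":[0,0,0],"fingers":0.1},
  {"dp":[0.016,-0.011,0.052],"rot":[0,0,0],"fingers":0.2},
  {"dp":[0.02,-0.011,0.052],"rot":[0,0,0],"fingers":0.2},
  {"dp":[0.02,-0.011,0.052],"rot":[0,0,0],"fingers":0.2},
])

```text
clock: 0.78
ee_pos: [0.4839, 0.4014, 0.1401]
eef_rot: [0.154, 0.69, -0.153, 0.691]
contact_force: [-0.1, 0.4, 0.4]
grip_width: 0.0684
```

Run:
```python
from h import *
plan([.5614,.338,.09])
```

```text
pos [0.4839 0.4014 0.1401] yaw y 1.134 clock 0.78 w 0.0684 F [-0.1  0.4  0.4] q6 1.03
rot(tool) [-0.      0.0005 -0.0017] dp(now axes) [ 0.0501 -0.0247  0.097 ] dp(after rot) [ 0.0501 -0.0246  0.0971]
rot(tool) [ 3.1416 -0.0027 -0.0008] dp(now axes) [ 0.0501 -0.0247  0.097 ] dp(after rot) [ 0.0501  0.0246 -0.0971]
```

Emit:
carry_out([
  {"dp":[0.02,-0.012,0.05],"rot":[0,0,0],"fingers":0.2},
  {"dp":[0.02,-0.01,0.04],"rot":[0,0,0],"fingers":0.2},
  {"dp":[0.01,-0.003,0.007],"rot":[0,0,0],"fingers":0.2},
  {"dp":[0.0,0,0.0],"rot":[0,0,0],"fingers":0.2},
])

```text
clock: 1.27
ee_pos: [0.564, 0.3317, 0.085]
eef_rot: [0.155, 0.691, -0.156, 0.689]
contact_force: [-0.9, 0.6, 1.4]
grip_width: 0.0685
```

Run:
```python
from h import *
plan([.5614,.338,.014]); snap('wrist','w1')
print(proj('w1',[.5614,.338,.03]),proj('w1',[.4421,.3373,.024]))
```

```text
pos [0.564  0.3317 0.085 ] yaw y 1.128 clock 1.27 w 0.0685 F [-0.9  0.6  1.4] q6 0.88
rot(tool) [-0.     -0.003   0.0021] dp(now axes) [ 0.071   0.0047 -0.0049] dp(after rot) [ 0.071   0.0045 -0.0051]
rot(tool) [3.1416 0.0032 0.0046] dp(now axes) [ 0.071   0.0047 -0.0049] dp(after rot) [ 0.071  -0.0045  0.0051]
[277.8737 204.906 ] [201.8585  48.4654]
```

View pics/w1.png

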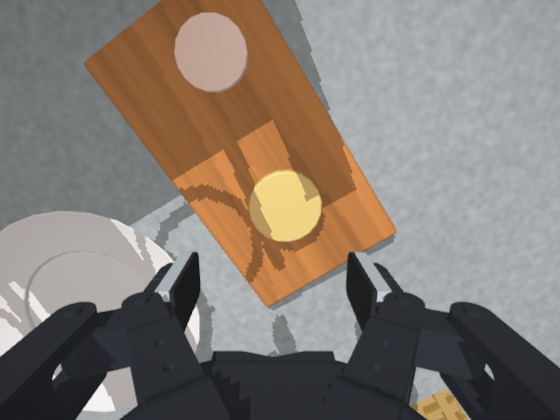

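Run:
```python
from h import *
print(px('w1',286,206,.03),px('w1',211,51,.024)); d=np.load('pics/w1.npz');print(d['tool_from_camera'],d['fx'],d['cx'])
s=sensors.state();print(s['clock'],s['ee_pos'])
o,r=ray('w1',286,206); T=Ro.from_quat(d['q']).as_matrix()
X=px('w1',286,206,.03); print('tool coords',T.T@(X-d['p']))
snap('scene','s1'); crop('s1',360,210,470,330,5,'c3')
print(proj('s1',[.5614,.338,.03]),proj('s1',[.4421,.3373,.024]),proj('s1',X))
```

```text
[0.5648 0.3431 0.03  ] [0.4461 0.3421 0.024 ]
[[-0.0001 -0.2702  0.9628 -0.1753]
 [ 1.      0.001   0.0004  0.0007]
 [-0.0011  0.9628  0.2702 -0.0679]
 [ 0.      0.      0.      1.    ]] 320.33447778938415 272.7454819386397
1.325 [0.5641 0.3323 0.0856]
tool coords [ 0.055   0.0107 -0.0041]
[412.2222 278.9511] [433.7597 242.928 ] [413.879 281.178]
```

View pics/c3.png

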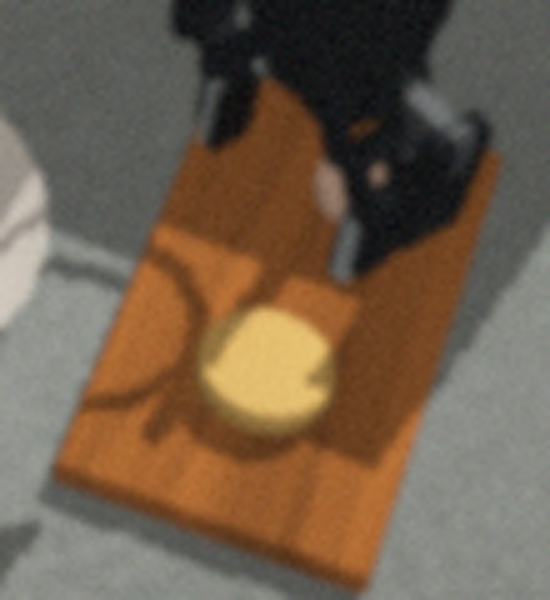

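The wrist view shows the base at (286,206) and the pork slice at (211,51). The wrist and scene cameras agree, so I use those: base (0.565, 0.343). The top camera is about 5 mm off.

Emit:
carry_out([
  {"dp":[0.02,0.0105,-0.004],"rot":[0,-0.003,0.002],"fingers":0.2},
  {"dp":[0.03,0,0.0],"rot":[0,0,0],"fingers":0.2},
  {"dp":[0.0,0,0.0],"rot":[0,0,0],"fingers":0.2},
])

```text
clock: 1.75
ee_pos: [0.5637, 0.3495, 0.0359]
eef_rot: [0.154, 0.689, -0.151, 0.692]
contact_force: [-0.1, 0.3, 0.8]
grip_width: 0.0682
```

Run:
```python
from h import *
plan([.5648,.343,.014])
```

```text
pos [0.5637 0.3495 0.0359] yaw y 1.135 clock 1.75 w 0.0682 F [-0.1  0.3  0.8] q6 0.89
rot(tool) [-0.      0.0031 -0.0055] dp(now axes) [ 0.0219 -0.0056  0.0037] dp(after rot) [ 0.0219 -0.0055  0.0037]
rot(tool) [ 3.1416 -0.0087 -0.0049] dp(now axes) [ 0.0219 -0.0056  0.0037] dp(after rot) [ 0.0219  0.0055 -0.0037]
```

Emit:
carry_out([
  {"dp":[0.01,-0.004,0.003],"rot":[0,0.003,-0.005],"fingers":0.2},
  {"dp":[0.0,0,0.0],"rot":[0,0,0],"fingers":0.2},
  {"dp":[0.0,0,0.0],"rot":[0,0,0],"fingers":0.2},
])

```text
clock: 2.12
ee_pos: [0.5655, 0.3466, 0.0273]
eef_rot: [0.153, 0.69, -0.151, 0.691]
contact_force: [0.6, -0.0, -0.2]
grip_width: 0.0684
```

Run:
```python
from h import *
plan([.5648,.343,.014])
```

```text
pos [0.5655 0.3466 0.0273] yaw y 1.137 clock 2.12 w 0.0684 F [ 0.6 -0.  -0.2] q6 0.89
rot(tool) [-0.      0.0019 -0.003 ] dp(now axes) [ 0.0132 -0.0036  0.0008] dp(after rot) [ 0.0133 -0.0036  0.0008]
rot(tool) [ 3.1416 -0.0047 -0.003 ] dp(now axes) [ 0.0132 -0.0036  0.0008] dp(after rot) [ 0.0133  0.0036 -0.0008]
```

Emit:
carry_out([
  {"dp":[0.008,-0.0035,0.0],"rot":[0,0.002,-0.003],"fingers":0.2},
  {"dp":[0.005,0,0.0],"rot":[0,0,0],"fingers":0.2},
  {"dp":[0.0,0,0.0],"rot":[0,0,0],"fingers":0.2},
])

```text
clock: 2.5
ee_pos: [0.5649, 0.3432, 0.0145]
eef_rot: [0.153, 0.69, -0.152, 0.691]
contact_force: [-1.3, -0.5, 0.1]
grip_width: 0.0682
```

Run:
```python
from h import *
plan([.5648,.343,.014]);plan([.5648,.343,.014]); snap('wrist','w2')
```

```text
pos [0.5649 0.3432 0.0145] yaw y 1.137 clock 2.5 w 0.0682 F [-1.3 -0.5  0.1] q6 0.88
rot(tool) [-0.      0.001  -0.0012] dp(now axes) [ 0.0005 -0.0003 -0.    ] dp(after rot) [ 0.0005 -0.0003 -0.    ]
rot(tool) [ 3.1416 -0.0019 -0.0016] dp(now axes) [ 0.0005 -0.0003 -0.    ] dp(after rot) [0.0005 0.0003 0.    ]
pos [0.5649 0.3432 0.0145] yaw y 1.137 clock 2.5 w 0.0682 F [-1.3 -0.5  0.1] q6 0.88
rot(tool) [-0.      0.001  -0.0012] dp(now axes) [ 0.0005 -0.0003 -0.    ] dp(after rot) [ 0.0005 -0.0003 -0.    ]
rot(tool) [ 3.1416 -0.0019 -0.0016] dp(now axes) [ 0.0005 -0.0003 -0.    ] dp(after rot) [0.0005 0.0003 0.    ]
```

View pics/w2.png

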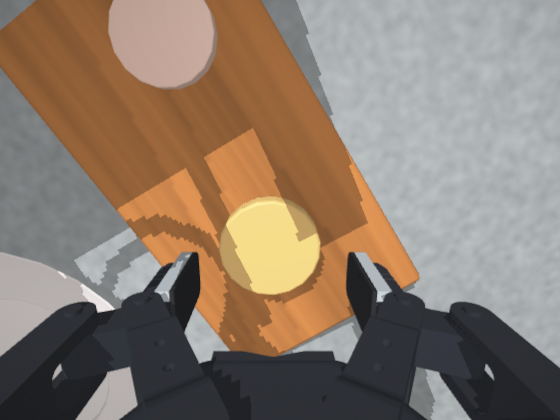

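The wrist view shows the base at (270,245), between the pads at about x=190 and 355, so it is centred. Closing.

Emit:
carry_out([
  {"dp":[0,0,0],"rot":[0,0,0],"fingers":0.4},
  {"dp":[0,0,0],"rot":[0,0,0],"fingers":0.5},
  {"dp":[0,0,0],"rot":[0,0,0],"fingers":0.6},
  {"dp":[0,0,0],"rot":[0,0,0],"fingers":0.6},
])

```text
clock: 3.05
ee_pos: [0.5654, 0.3435, 0.0152]
eef_rot: [0.153, 0.69, -0.152, 0.691]
contact_force: [0.0, -0.2, 0.6]
grip_width: 0.0343
```

Emit:
carry_out([
  {"dp":[-0.02,0,0],"rot":[0,0,0],"fingers":0.6},
  {"dp":[-0.03,0,0],"rot":[0,0,0],"fingers":0.6},
  {"dp":[-0.02,0,0],"rot":[0,0,0],"fingers":0.6},
  {"dp":[0,0,0],"rot":[0,0,0],"fingers":0.6},
  {"dp":[0,0,0],"rot":[0,0,0],"fingers":0.6},
])

```text
clock: 3.68
ee_pos: [0.5663, 0.344, 0.0916]
eef_rot: [0.154, 0.689, -0.151, 0.692]
contact_force: [0.6, -0.1, 0.1]
grip_width: 0.0342
```

Run:
```python
from h import *
plan([.588,.143,.07]); snap('wrist','w3')
```

```text
pos [0.5663 0.344  0.0916] yaw y 1.137 clock 3.67 w 0.0342 F [ 0.6 -0.1  0.1] q6 0.88
rot(tool) [-0.      0.0039 -0.0047] dp(now axes) [ 0.0212 -0.1734  0.1041] dp(after rot) [ 0.0216 -0.1733  0.1042]
rot(tool) [ 3.1416 -0.0074 -0.0062] dp(now axes) [ 0.0212 -0.1734  0.1041] dp(after rot) [ 0.0216  0.1733 -0.1042]
```

View pics/w3.png

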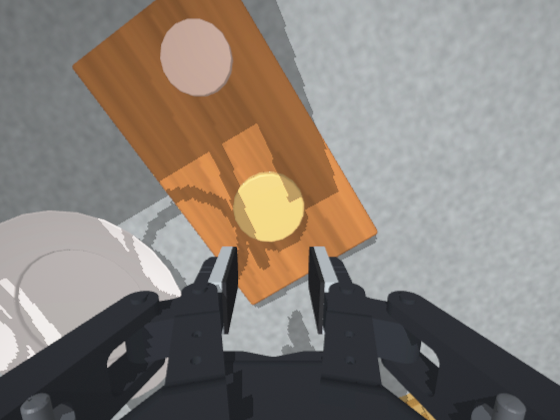

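Run:
```python
from h import *
for f,u,v in (('w1',286,206),('w2',270,245),('w3',269,207)):
    d=np.load('pics/'+f+'.npz');T=Ro.from_quat(d['q']).as_matrix()
    print(f,px(f,u,v,.03),'tcp px',proj(f,d['p']),'open tips',[proj(f,d['p']+T@np.array([-.006,y,0])) for y in(-.034,.034)],proj(f,d['p']+T@np.array([-.019,0,0])))
```

```text
w1 [0.5648 0.3431 0.03  ] tcp px [271.3356 237.8342] open tips [array([211.2371, 241.6195]), array([331.3376, 241.7371])] [271.1873 250.9095]
w2 [0.5629 0.3434 0.03  ] tcp px [271.3455 237.8327] open tips [array([211.2458, 241.6179]), array([331.3494, 241.7357])] [271.1982 250.9082]
w3 [0.5645 0.3429 0.03  ] tcp px [271.3491 237.8396] open tips [array([211.2485, 241.625 ]), array([331.354, 241.743])] [271.2023 250.9159]
```

The grasp missed: the base is still on the board at (269,207). Checking the real fingertip height.

Run:
```python
from h import *
crop('w3',180,220,380,360,4,'c4')
snap('scene','s3'); crop('s3',340,170,500,310,5,'c5'); 
d=np.load('pics/w3.npz');T=Ro.from_quat(d['q']).as_matrix()
for x in (0,-.019,-.03):
  print(x,[(proj('s3',d['p']+T@np.array([x,y,0]))-[340,170])*5 for y in(-.017,.017)])
```

```text
0 [array([365.9197, 438.4871]), array([424.8483, 496.3799])]
-0.019 [array([373.6654, 408.0808]), array([433.5384, 466.1468])]
-0.03 [array([378.2437, 390.1087]), array([438.6769, 448.2698])]
```

View pics/c4.png

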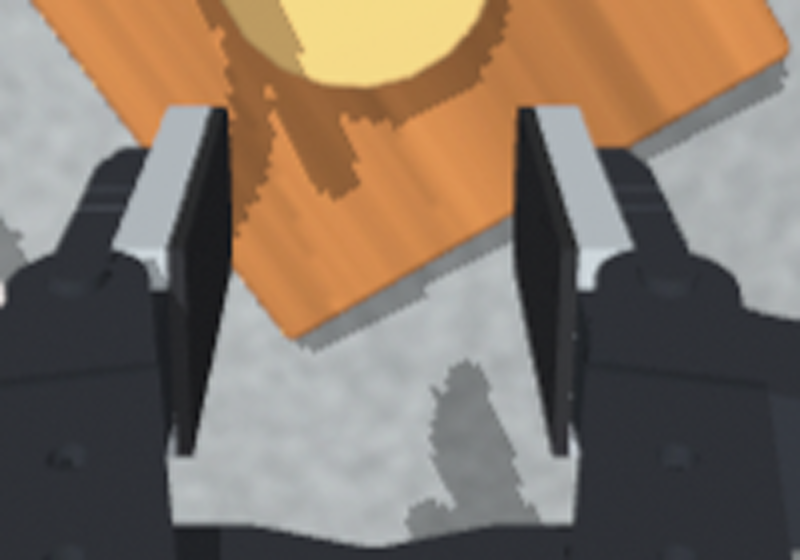

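View pics/c5.png

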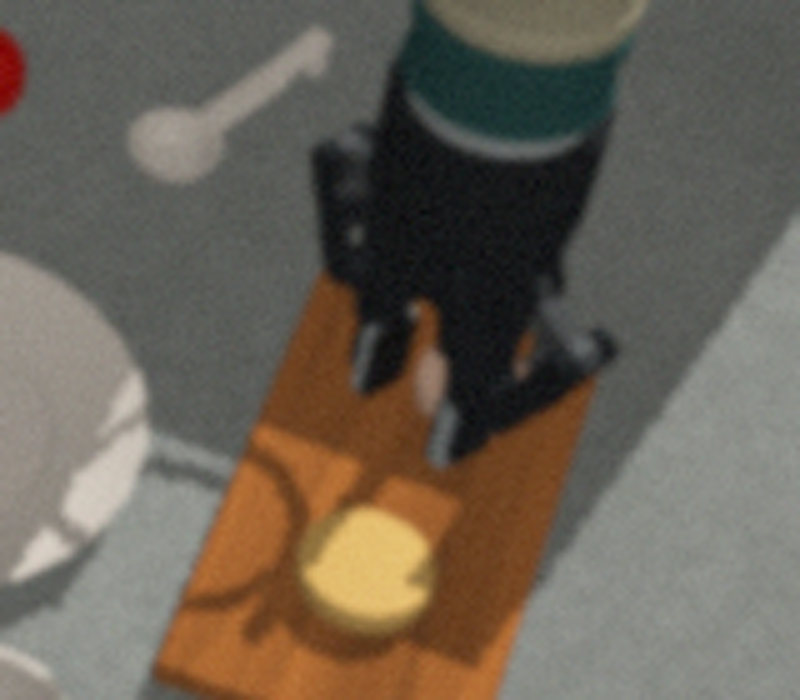

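Both cameras put the fingertips about 35 mm behind the nominal TCP (corner gap 72 px for 34 mm opening), which explains the miss. I'll go lower, in small steps, watching the force.

Emit:
carry_out([
  {"dp":[0.03,0,0],"rot":[0,0.003,-0.004],"fingers":0.2},
  {"dp":[0.035,-0.001,-0.001],"rot":[0,0,0],"fingers":0.2},
  {"dp":[0.005,0,0],"rot":[0,0,0],"fingers":0.2},
  {"dp":[0,0,0],"rot":[0,0,0],"fingers":0.2},
])

```text
clock: 4.28
ee_pos: [0.5639, 0.343, 0.0178]
eef_rot: [0.152, 0.691, -0.153, 0.69]
contact_force: [0.4, 0.1, -0.5]
grip_width: 0.0684
```

Run:
```python
from h import *
plan([.5645,.343,-.0175])
```

```text
pos [0.5639 0.343  0.0178] yaw y 1.137 clock 4.28 w 0.0684 F [ 0.4  0.1 -0.5] q6 0.88
rot(tool) [-0.     -0.0015  0.0022] dp(now axes) [0.0353 0.0003 0.0006] dp(after rot) [0.0353 0.0003 0.0006]
rot(tool) [3.1416 0.0034 0.0024] dp(now axes) [0.0353 0.0003 0.0006] dp(after rot) [ 0.0353 -0.0003 -0.0006]
```

Emit:
carry_out([
  {"dp":[0.012,0,0],"rot":[0,0,0],"fingers":0.2},
  {"dp":[0.008,0,0],"rot":[0,0,0],"fingers":0.2},
  {"dp":[0,0,0],"rot":[0,0,0],"fingers":0.2},
])

```text
clock: 4.65
ee_pos: [0.5657, 0.3438, -0.0011]
eef_rot: [0.152, 0.69, -0.152, 0.691]
contact_force: [0.1, -0.0, 0.6]
grip_width: 0.0684
```

Run:
```python
from h import *
plan([.5645,.343,-.0175]); snap('wrist','w4'); snap('scene','s4'); crop('s4',340,170,500,310,5,'c6')
```

```text
pos [ 0.5657  0.3438 -0.0011] yaw y 1.137 clock 4.65 w 0.0684 F [ 0.1 -0.   0.6] q6 0.88
rot(tool) [-0.      0.0009 -0.0008] dp(now axes) [ 0.0164 -0.0013 -0.0007] dp(after rot) [ 0.0164 -0.0013 -0.0007]
rot(tool) [ 3.1416 -0.0013 -0.0014] dp(now axes) [ 0.0164 -0.0013 -0.0007] dp(after rot) [0.0164 0.0013 0.0007]
```

View pics/w4.png

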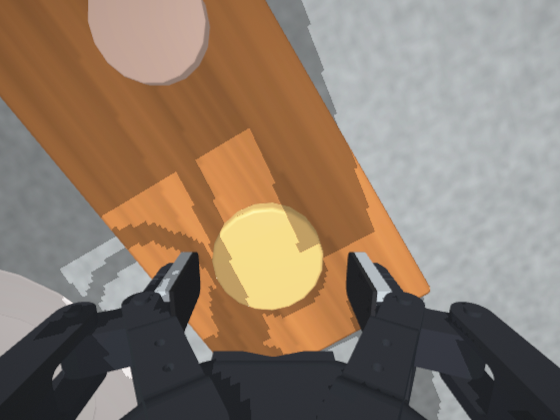

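View pics/c6.png

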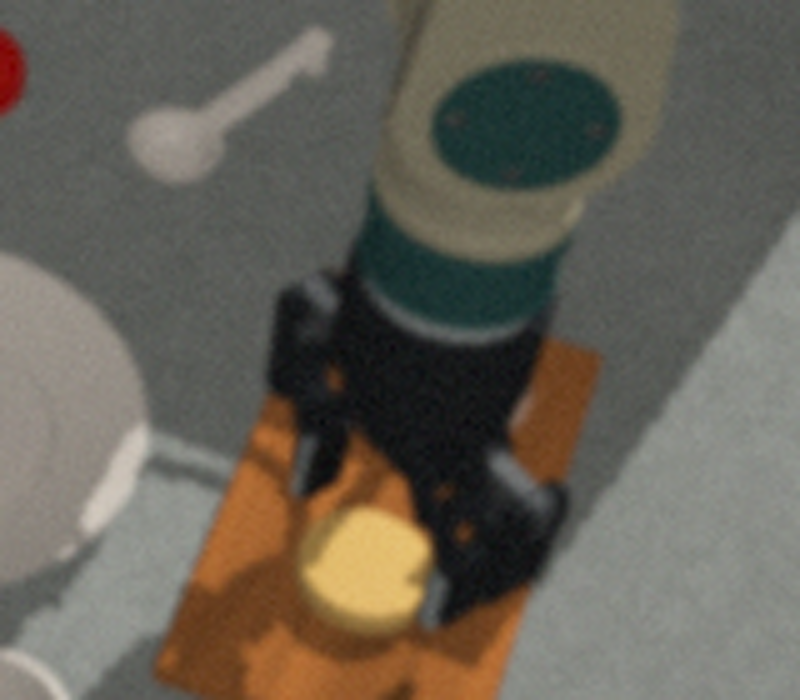

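The tips are still above the base (268,257). Continuing down.

Emit:
carry_out([
  {"dp":[0.008,-0.001,-0.0005],"rot":[0,0,0],"fingers":0.2},
  {"dp":[0.008,0,0],"rot":[0,0,0],"fingers":0.2},
  {"dp":[0,0,0],"rot":[0,0,0],"fingers":0.2},
])

```text
clock: 5.12
ee_pos: [0.5657, 0.3436, -0.0168]
eef_rot: [0.153, 0.69, -0.152, 0.692]
contact_force: [0.2, -1.2, -0.3]
grip_width: 0.0679
```

Run:
```python
from h import *
plan([.5645,.343,-.0175]); snap('wrist','w5'); snap('scene','s5'); crop('s5',340,170,500,310,5,'c7')
```

```text
pos [ 0.5657  0.3436 -0.0168] yaw y 1.137 clock 5.12 w 0.0679 F [ 0.2 -1.2 -0.3] q6 0.88
rot(tool) [-0.      0.0023 -0.0025] dp(now axes) [ 0.0007 -0.001  -0.0008] dp(after rot) [ 0.0007 -0.001  -0.0008]
rot(tool) [ 3.1416 -0.004  -0.0037] dp(now axes) [ 0.0007 -0.001  -0.0008] dp(after rot) [0.0007 0.001  0.0008]
```

View pics/c7.png

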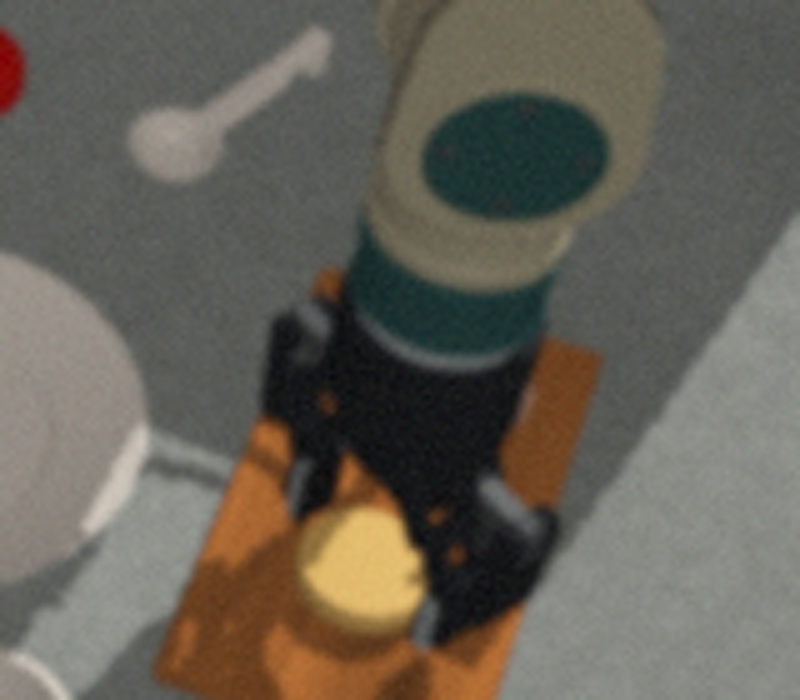

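View pics/w5.png

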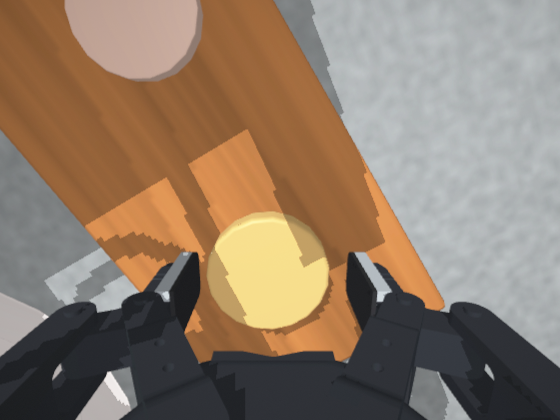

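Base (268,270), 120 px wide, at the pads' depth and centred. Closing.

Emit:
carry_out([
  {"dp":[0,0,0],"rot":[0,0,0],"fingers":0.4},
  {"dp":[0,0,0],"rot":[0,0,0],"fingers":0.5},
  {"dp":[0,0,0],"rot":[0,0,0],"fingers":0.5},
])

```text
clock: 5.6
ee_pos: [0.5672, 0.3443, -0.0146]
eef_rot: [0.154, 0.689, -0.151, 0.692]
contact_force: [-0.5, -0.1, 0.2]
grip_width: 0.052
```

Emit:
carry_out([
  {"dp":[-0.02,0,0],"rot":[0,0,0],"fingers":0.5},
  {"dp":[-0.03,0,0],"rot":[0,0,0],"fingers":0.5},
  {"dp":[-0.02,0,0],"rot":[0,0,0],"fingers":0.5},
  {"dp":[0,0,0],"rot":[0,0,0],"fingers":0.5},
])

```text
clock: 6.1
ee_pos: [0.5673, 0.3444, 0.0607]
eef_rot: [0.154, 0.688, -0.151, 0.693]
contact_force: [-0.3, 0.0, -0.2]
grip_width: 0.0524
```

Run:
```python
from h import *
plan([.588,.143,.05]); snap('wrist','w6'); snap('scene','s6'); crop('s6',260,170,500,320,3,'c8')
```

```text
pos [0.5673 0.3444 0.0607] yaw y 1.137 clock 6.1 w 0.0524 F [-0.3  0.  -0.2] q6 0.88
rot(tool) [-0.      0.0053 -0.0061] dp(now axes) [ 0.0101 -0.1741  0.1034] dp(after rot) [ 0.0107 -0.174   0.1035]
rot(tool) [ 3.1416 -0.0096 -0.0084] dp(now axes) [ 0.0101 -0.1741  0.1034] dp(after rot) [ 0.0107  0.174  -0.1035]
```

View pics/w6.png

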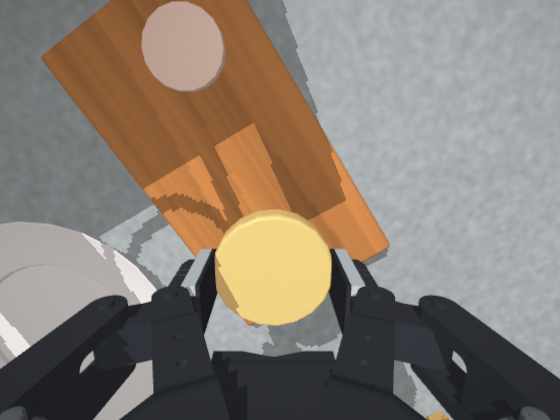

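View pics/c8.png

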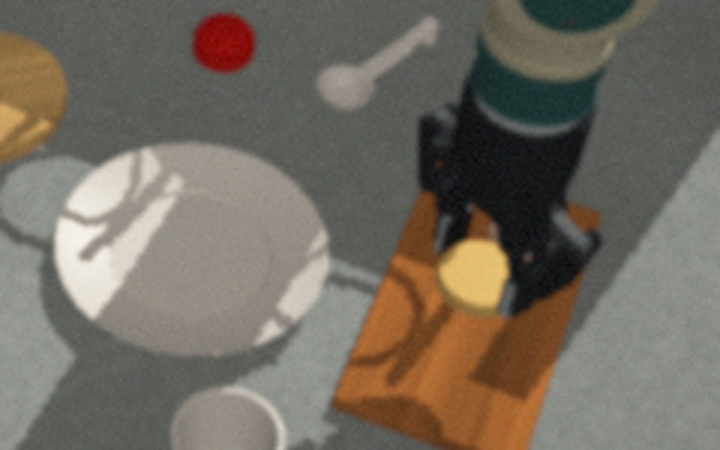

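Base held level (274,267). Moving over the plate.

Emit:
carry_out([
  {"dp":[0,-0.045,0.025],"rot":[0,0.005,-0.006],"fingers":0.5},
  {"dp":[0,-0.05,0.03],"rot":[0,0,0],"fingers":0.5},
  {"dp":[0,-0.04,0.025],"rot":[0,0,0],"fingers":0.5},
  {"dp":[0,-0.015,0.01],"rot":[0,0,0],"fingers":0.5},
  {"dp":[0,0,0],"rot":[0,0,0],"fingers":0.5},
])

```text
clock: 6.82
ee_pos: [0.5811, 0.1658, 0.0531]
eef_rot: [0.15, 0.694, -0.153, 0.687]
contact_force: [-0.3, 0.5, 0.1]
grip_width: 0.0517
```

Run:
```python
from h import *
plan([.588,.143,.05]); snap('wrist','w7'); snap('scene','s7'); crop('s7',260,170,420,300,5,'c9')
d=np.load('pics/w6.npz');T=Ro.from_quat(d['q']).as_matrix()
o,r=ray('w6',274,267); print(T.T@(o+r*.1545-d['p']))
```

```text
pos [0.5811 0.1658 0.0531] yaw y 1.139 clock 6.83 w 0.0517 F [-0.3  0.5  0.1] q6 0.6
rot(tool) [-0.     -0.0089  0.0069] dp(now axes) [ 0.0031 -0.0178  0.0158] dp(after rot) [ 0.0031 -0.0178  0.0158]
rot(tool) [3.1415 0.0108 0.014 ] dp(now axes) [ 0.0031 -0.0178  0.0158] dp(after rot) [ 0.0031  0.0178 -0.0158]
[-0.0344  0.0014  0.0017]
```

View pics/w7.png

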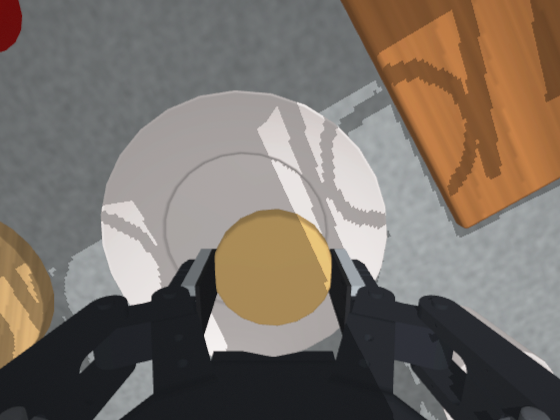

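View pics/c9.png

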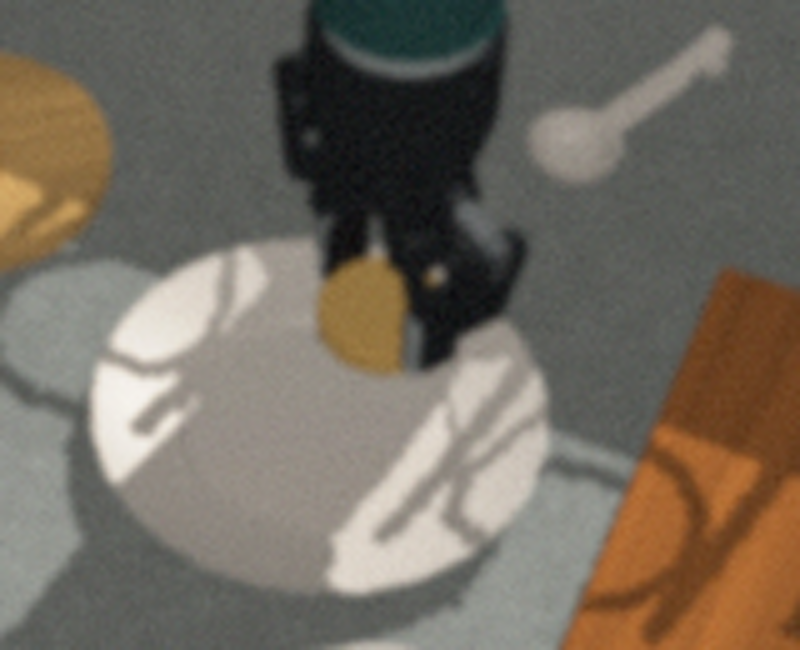

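```bash
cat >> h.py <<'E'
from scipy.optimize import least_squares
def circ(f,pts,z,r):
    P=np.array([px(f,u,v,z)[:2] for u,v in pts])
    s=least_squares(lambda c:np.hypot(*(P-c).T)-r,P.mean(0)); return s.x,np.round(s.fun,4)
E
python3 - <<'E'
from h import *
crop('w7',90,80,400,300,2.5,'c10')
print(circ('w7',[(101,215),(130,143),(185,102),(237,91),(300,102),(350,140),(386,222)],.02,.1))
print(circ('w7',[(165,220),(180,185),(245,153),(305,175),(328,225)],.005,.055))
print(circ('s7',[(260+90/5,170+400/5),(260+165/5,170+265/5),(260+300/5,170+238/5),(260+550/5,170+420/5),(260+330/5,170+593/5),(260+150/5,170+522/5)],.02,.1))
E
```

```text
(array([0.5881, 0.141 ]), array([-0.0008, -0.0007,  0.    ,  0.0004,  0.001 , -0.0007, -0.0011]))
(array([0.5812, 0.1452]), array([ 0.0051,  0.0009, -0.0019,  0.0014,  0.0048]))
(array([0.5862, 0.1424]), array([-0.0004,  0.0042, -0.0034,  0.0006,  0.0012, -0.0021]))
```

View pics/c10.png

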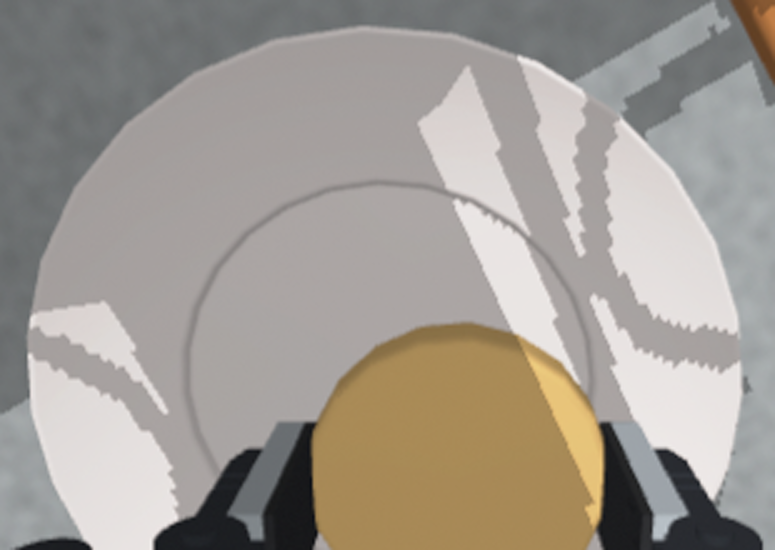

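Emit:
carry_out([
  {"dp":[0.01,-0.02,0.0135],"rot":[0,-0.009,0.007],"fingers":0.5},
  {"dp":[0.03,0,0],"rot":[0,0,0],"fingers":0.5},
  {"dp":[0,0,0],"rot":[0,0,0],"fingers":0.5},
  {"dp":[0,0,0],"rot":[0,0,0],"fingers":0.5},
])

```text
clock: 7.42
ee_pos: [0.5861, 0.1496, 0.0137]
eef_rot: [0.149, 0.691, -0.146, 0.693]
contact_force: [0.5, 0.3, -0.9]
grip_width: 0.0525
```

Run:
```python
from h import *
plan([.585,.1412,-.0236])
```

```text
pos [0.5861 0.1496 0.0137] yaw y 1.15 clock 7.42 w 0.0525 F [ 0.5  0.3 -0.9] q6 0.56
rot(tool) [-0.      0.002  -0.0039] dp(now axes) [ 0.0373 -0.0083  0.0024] dp(after rot) [ 0.0373 -0.0081  0.0025]
rot(tool) [ 3.1416 -0.0062 -0.0031] dp(now axes) [ 0.0373 -0.0083  0.0024] dp(after rot) [ 0.0373  0.0081 -0.0025]
```

Emit:
carry_out([
  {"dp":[0.01,-0.008,0.0025],"rot":[0,0.002,-0.004],"fingers":0.5},
  {"dp":[0.01,0,0],"rot":[0,0,0],"fingers":0.5},
  {"dp":[0.006,0,0],"rot":[0,0,0],"fingers":0.5},
  {"dp":[0,0,0],"rot":[0,0,0],"fingers":0.5},
])

```text
clock: 7.92
ee_pos: [0.5866, 0.142, -0.0121]
eef_rot: [0.147, 0.691, -0.147, 0.693]
contact_force: [-0.2, 0.3, -0.2]
grip_width: 0.052
```

Run:
```python
from h import *
plan([.585,.1412,-.0236])
```

```text
pos [ 0.5866  0.142  -0.0121] yaw y 1.152 clock 7.92 w 0.052 F [-0.2  0.3 -0.2] q6 0.55
rot(tool) [-0.      0.0025 -0.0014] dp(now axes) [ 0.0115 -0.0014 -0.0012] dp(after rot) [ 0.0115 -0.0014 -0.0011]
rot(tool) [ 3.1416 -0.0022 -0.0039] dp(now axes) [ 0.0115 -0.0014 -0.0012] dp(after rot) [0.0115 0.0014 0.0011]
```

Emit:
carry_out([
  {"dp":[0.006,0,0],"rot":[0,0,0],"fingers":0.5},
  {"dp":[0.003,0,0],"rot":[0,0,0],"fingers":0.5},
  {"dp":[0,0,0],"rot":[0,0,0],"fingers":0.5},
  {"dp":[0,0,0],"rot":[0,0,0],"fingers":0.5},
])

```text
clock: 8.43
ee_pos: [0.587, 0.142, -0.0214]
eef_rot: [0.148, 0.69, -0.147, 0.693]
contact_force: [-0.7, -0.8, -0.6]
grip_width: 0.0519
```

Run:
```python
from h import *
plan([.585,.1412,-.0236]); snap('scene','s8'); crop('s8',260,190,420,300,5,'c11')
```

```text
pos [ 0.587   0.142  -0.0214] yaw y 1.152 clock 8.43 w 0.0519 F [-0.7 -0.8 -0.6] q6 0.55
rot(tool) [-0.      0.003  -0.0017] dp(now axes) [ 0.0022 -0.0016 -0.0015] dp(after rot) [ 0.0022 -0.0016 -0.0015]
rot(tool) [ 3.1416 -0.0027 -0.0047] dp(now axes) [ 0.0022 -0.0016 -0.0015] dp(after rot) [0.0022 0.0016 0.0015]
```

View pics/c11.png

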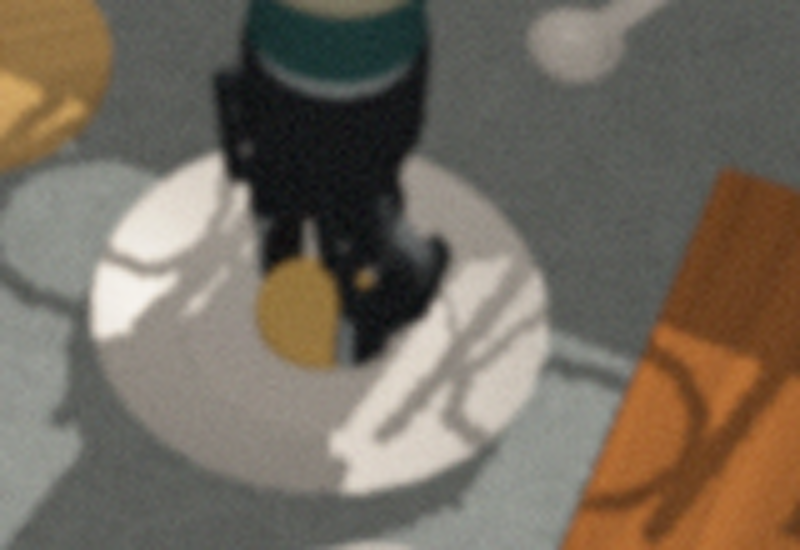

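Emit:
carry_out([
  {"dp":[0.002,0,0],"rot":[0,0,0],"fingers":0.5},
  {"dp":[0.001,0,0],"rot":[0,0,0],"fingers":0.5},
])

```text
clock: 8.72
ee_pos: [0.5873, 0.142, -0.024]
eef_rot: [0.148, 0.69, -0.147, 0.693]
contact_force: [-1.9, -0.6, 5.2]
grip_width: 0.0521
```

Contact. Releasing.

Emit:
carry_out([
  {"dp":[0,0,0],"rot":[0,0,0],"fingers":0.3},
  {"dp":[0,0,0],"rot":[0,0,0],"fingers":0.2},
  {"dp":[0,0,0],"rot":[0,0,0],"fingers":0.2},
  {"dp":[-0.02,0,0],"rot":[0,0,0],"fingers":0.2},
  {"dp":[-0.04,0,0],"rot":[0,0,0],"fingers":0.2},
])

```text
clock: 9.35
ee_pos: [0.5834, 0.1415, 0.0334]
eef_rot: [0.147, 0.693, -0.148, 0.69]
contact_force: [0.1, -0.0, 0.2]
grip_width: 0.0684
```

Emit:
carry_out([
  {"dp":[-0.04,0,0],"rot":[0,0,0],"fingers":0.2},
  {"dp":[0,0,0],"rot":[0,0,0],"fingers":0.2},
])

```text
clock: 9.6
ee_pos: [0.5865, 0.1419, 0.078]
eef_rot: [0.147, 0.691, -0.147, 0.693]
contact_force: [0.2, 0.6, -0.1]
grip_width: 0.0686
```

Run:
```python
from h import *
plan([.4455,.3425,.05]); snap('wrist','w9');
```

```text
pos [0.5865 0.1419 0.078 ] yaw y 1.152 clock 9.6 w 0.0686 F [ 0.2  0.6 -0.1] q6 0.55
rot(tool) [-0.      0.0023 -0.0014] dp(now axes) [ 0.0277  0.1257 -0.2105] dp(after rot) [ 0.028   0.1258 -0.2104]
rot(tool) [ 3.1416 -0.0022 -0.0037] dp(now axes) [ 0.0277  0.1257 -0.2105] dp(after rot) [ 0.028  -0.1258  0.2104]
```

View pics/w9.png

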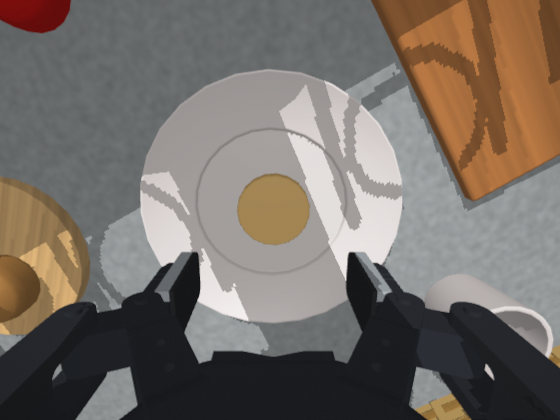

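The base sits at (273,209) inside the floor circle (196–347, 128–273), well centred. Next is the pork slice.

Run:
```python
from h import *
print(px('w9',273,209,.021), circ('w9',[(196,200),(347,200),(271,128),(215,155),(330,157)],.005,.055), circ('w9',[(140,200),(402,200),(270,70),(160,135),(375,130),(190,92),(245,322)],.02,.1))
```

```text
[0.586  0.1434 0.021 ] (array([0.5817, 0.1441]), array([ 0.0055,  0.0053, -0.0005,  0.0005,  0.0007])) (array([0.5881, 0.14  ]), array([-0.0018, -0.0003,  0.0006, -0.0028, -0.0036,  0.0025, -0.0015]))
```

Emit:
carry_out([
  {"dp":[-0.01,0.025,-0.04],"rot":[0,0.002,-0.001],"fingers":0.25},
  {"dp":[0,0.028,-0.048],"rot":[0,0,0],"fingers":0.25},
  {"dp":[0,0.028,-0.048],"rot":[0,0,0],"fingers":0.25},
  {"dp":[0.01,0.02,-0.035],"rot":[0,0,0],"fingers":0.25},
  {"dp":[0,0,0],"rot":[0,0,0],"fingers":0.25},
])

```text
clock: 10.28
ee_pos: [0.4625, 0.3053, 0.069]
eef_rot: [0.146, 0.696, -0.151, 0.687]
contact_force: [-0.4, 0.6, 0.7]
grip_width: 0.0641
```

Run:
```python
from h import *
plan([.4455,.3425,.02]); snap('wrist','w10');
```

```text
pos [0.4625 0.3053 0.069 ] yaw y 1.149 clock 10.28 w 0.0641 F [-0.4  0.6  0.7] q6 0.89
rot(tool) [-0.     -0.0103  0.0092] dp(now axes) [ 0.0491  0.0274 -0.0302] dp(after rot) [ 0.049   0.027  -0.0307]
rot(tool) [3.1415 0.0144 0.0162] dp(now axes) [ 0.0491  0.0274 -0.0302] dp(after rot) [ 0.049  -0.027   0.0307]
```

View pics/w10.png

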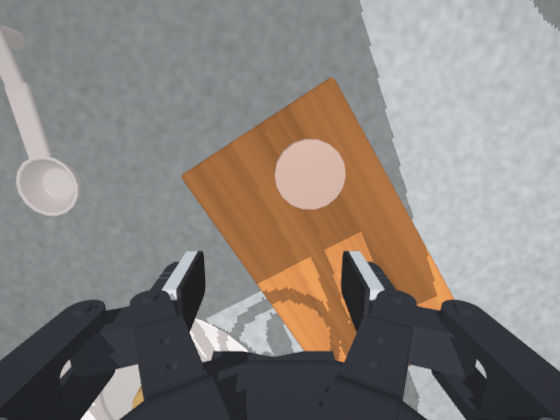

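Run:
```python
from h import *
X=px('w10',310,174,.024); print(X); plan([X[0],X[1],.01])
```

```text
[0.4456 0.3417 0.024 ]
pos [0.4638 0.3047 0.0695] yaw y 1.147 clock 10.32 w 0.0642 F [ 0.8 -0.9 -0.1] q6 0.89
rot(tool) [-0.     -0.0092  0.0085] dp(now axes) [ 0.0596  0.0267 -0.0313] dp(after rot) [ 0.0595  0.0262 -0.0319]
rot(tool) [3.1415 0.0134 0.0144] dp(now axes) [ 0.0596  0.0267 -0.0313] dp(after rot) [ 0.0595 -0.0262  0.0319]
```

Emit:
carry_out([
  {"dp":[0.01,0.026,-0.032],"rot":[0,-0.009,0.008],"fingers":0.25},
  {"dp":[0,0,0],"rot":[0,0,0],"fingers":0.25},
  {"dp":[0.025,0,0],"rot":[0,0,0],"fingers":0.25},
  {"dp":[0.015,0,0],"rot":[0,0,0],"fingers":0.25},
  {"dp":[0,0,0],"rot":[0,0,0],"fingers":0.25},
])

```text
clock: 10.95
ee_pos: [0.4497, 0.3375, 0.0172]
eef_rot: [0.15, 0.69, -0.152, 0.692]
contact_force: [-0.3, -0.7, -1.1]
grip_width: 0.064
```

Run:
```python
from h import *
plan([.4456,.3417,-.0155]); snap('wrist','w11');
```

```text
pos [0.4497 0.3375 0.0172] yaw y 1.14 clock 10.95 w 0.064 F [-0.3 -0.7 -1.1] q6 0.96
rot(tool) [0.     0.003  0.0021] dp(now axes) [ 0.0327  0.0022 -0.0056] dp(after rot) [ 0.0327  0.0021 -0.0055]
rot(tool) [-3.1416 -0.0033  0.0047] dp(now axes) [ 0.0327  0.0022 -0.0056] dp(after rot) [ 0.0327 -0.0021  0.0055]
```

View pics/w11.png

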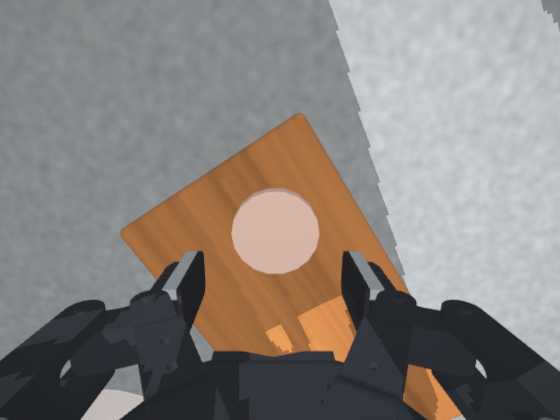

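Emit:
carry_out([
  {"dp":[0.015,0.002,-0.0055],"rot":[0,0.003,0.002],"fingers":0.25},
  {"dp":[0.01,0,0],"rot":[0,0,0],"fingers":0.25},
  {"dp":[0.004,0,0],"rot":[0,0,0],"fingers":0.25},
  {"dp":[0,0,0],"rot":[0,0,0],"fingers":0.25},
])

```text
clock: 11.5
ee_pos: [0.4474, 0.3424, -0.0118]
eef_rot: [0.152, 0.69, -0.151, 0.692]
contact_force: [0.4, 0.7, -0.6]
grip_width: 0.0639
```

Run:
```python
from h import *
plan([.4456,.3417,-.0155]); snap('wrist','w12');
```

```text
pos [ 0.4474  0.3424 -0.0118] yaw y 1.139 clock 11.5 w 0.0639 F [ 0.4  0.7 -0.6] q6 0.97
rot(tool) [-0.      0.002  -0.0028] dp(now axes) [ 0.0037 -0.0014 -0.0013] dp(after rot) [ 0.0037 -0.0014 -0.0013]
rot(tool) [ 3.1416 -0.0044 -0.0031] dp(now axes) [ 0.0037 -0.0014 -0.0013] dp(after rot) [0.0037 0.0014 0.0013]
```

View pics/w12.png

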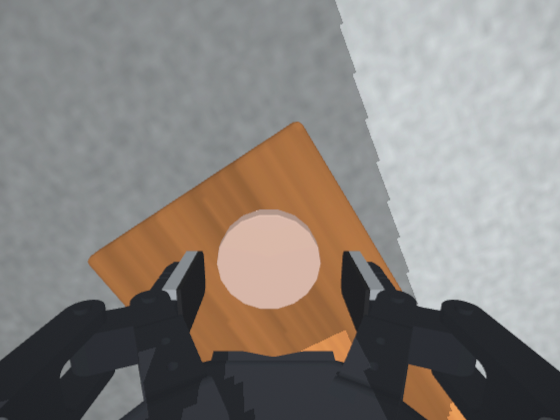

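Emit:
carry_out([
  {"dp":[0.0035,-0.001,-0.0013],"rot":[0,0.002,-0.003],"fingers":0.25},
  {"dp":[0,0,0],"rot":[0,0,0],"fingers":0.25},
  {"dp":[0.001,0,0],"rot":[0,0,0],"fingers":0.4},
  {"dp":[0,0,0],"rot":[0,0,0],"fingers":0.55},
  {"dp":[0,0,0],"rot":[0,0,0],"fingers":0.55},
])

```text
clock: 12.18
ee_pos: [0.4469, 0.3429, -0.0147]
eef_rot: [0.152, 0.69, -0.151, 0.691]
contact_force: [-0.2, -0.2, -1.1]
grip_width: 0.0449
```

Run:
```python
from h import *
plan([.4456,.3417,-.0155]); snap('wrist','w13');
```

```text
pos [ 0.4469  0.3429 -0.0147] yaw y 1.139 clock 12.18 w 0.0449 F [-0.2 -0.2 -1.1] q6 0.97
rot(tool) [-0.      0.0015 -0.0021] dp(now axes) [ 0.0008 -0.0016 -0.0007] dp(after rot) [ 0.0008 -0.0016 -0.0007]
rot(tool) [ 3.1416 -0.0032 -0.0024] dp(now axes) [ 0.0008 -0.0016 -0.0007] dp(after rot) [0.0008 0.0016 0.0007]
```

View pics/w13.png

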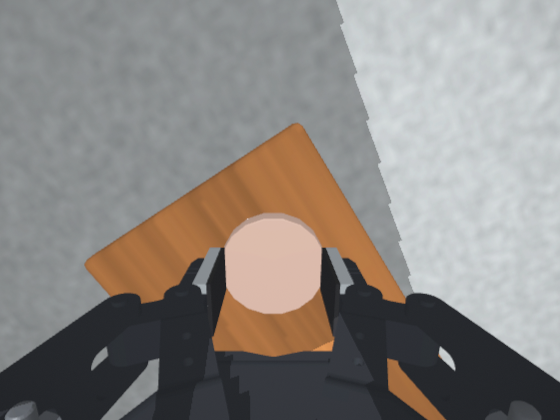

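Slice gripped (273,264). Lifting and carrying it to the pose where the base was released.

Emit:
carry_out([
  {"dp":[-0.02,0,0],"rot":[0,0,0],"fingers":0.55},
  {"dp":[-0.03,0,0],"rot":[0,0,0],"fingers":0.55},
  {"dp":[-0.025,-0.01,0.015],"rot":[0,0,0],"fingers":0.55},
  {"dp":[0,-0.025,0.045],"rot":[0,0,0],"fingers":0.55},
  {"dp":[0,-0.025,0.045],"rot":[0,0,0],"fingers":0.55},
])

```text
clock: 12.85
ee_pos: [0.5165, 0.2444, 0.0611]
eef_rot: [0.149, 0.691, -0.149, 0.692]
contact_force: [-0.1, 0.3, -0.5]
grip_width: 0.0449
```

Run:
```python
from h import *
plan([.5868,.142,.05],1.145)
```

```text
pos [0.5165 0.2444 0.0611] yaw y 1.147 clock 12.85 w 0.0449 F [-0.1  0.3 -0.5] q6 0.75
rot(tool) [ 0.0015  0.0007 -0.0011] dp(now axes) [ 0.0111 -0.0644  0.1062] dp(after rot) [ 0.0111 -0.0642  0.1063]
rot(tool) [-3.1401  0.0017  0.0012] dp(now axes) [ 0.0111 -0.0644  0.1062] dp(after rot) [ 0.0111  0.0642 -0.1063]
```

Emit:
carry_out([
  {"dp":[0,-0.024,0.04],"rot":[0,0,0],"fingers":0.55},
  {"dp":[0,-0.024,0.04],"rot":[0,0,0],"fingers":0.55},
  {"dp":[0.01,-0.01,0.015],"rot":[0,0,0],"fingers":0.55},
  {"dp":[0,0,0],"rot":[0,0,0],"fingers":0.55},
  {"dp":[0,0,0],"rot":[0,0,0],"fingers":0.55},
])

```text
clock: 13.48
ee_pos: [0.5816, 0.1482, 0.0496]
eef_rot: [0.151, 0.691, -0.149, 0.691]
contact_force: [1.1, -0.4, -0.5]
grip_width: 0.0447
```

Run:
```python
from h import *
plan([.5868,.142,-.0067],1.145); snap('wrist','w14')
```

```text
pos [0.5816 0.1482 0.0496] yaw y 1.143 clock 13.47 w 0.0447 F [ 1.1 -0.4 -0.5] q6 0.57
rot(tool) [-0.0018 -0.0003 -0.0022] dp(now axes) [ 0.0563 -0.0036  0.0074] dp(after rot) [ 0.0563 -0.0035  0.0073]
rot(tool) [ 3.1398 -0.0035  0.0005] dp(now axes) [ 0.0563 -0.0036  0.0074] dp(after rot) [ 0.0563  0.0035 -0.0073]
```

View pics/w14.png

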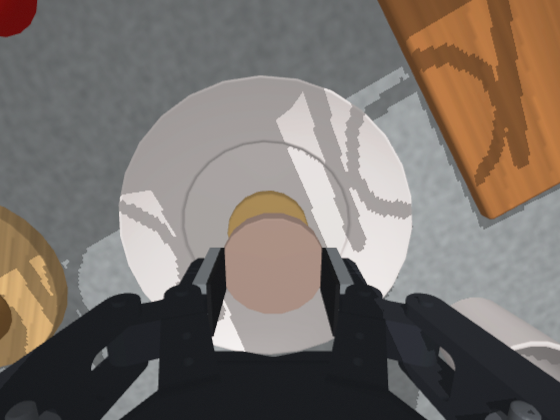

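Emit:
carry_out([
  {"dp":[0.012,-0.0035,0.007],"rot":[0,0,0],"fingers":0.55},
  {"dp":[0.02,0,0],"rot":[0,0,0],"fingers":0.55},
  {"dp":[0.008,0,0],"rot":[0,0,0],"fingers":0.55},
  {"dp":[0,0,0],"rot":[0,0,0],"fingers":0.55},
  {"dp":[0,0,0],"rot":[0,0,0],"fingers":0.55},
])

```text
clock: 14.15
ee_pos: [0.585, 0.145, 0.0076]
eef_rot: [0.149, 0.692, -0.147, 0.691]
contact_force: [0.9, 1.0, 0.0]
grip_width: 0.0453
```

Run:
```python
from h import *
plan([.5868,.142,-.0067],1.145); snap('wrist','w15');snap('scene','s15'); crop('s15',260,190,420,300,5,'c12'); crop('w15',180,160,360,340,4,'c13')
```

```text
pos [0.585  0.145  0.0076] yaw y 1.149 clock 14.15 w 0.0453 F [0.9 1.  0. ] q6 0.56
rot(tool) [ 0.0042 -0.0007 -0.002 ] dp(now axes) [ 0.0143 -0.0021  0.0029] dp(after rot) [ 0.0143 -0.002   0.0029]
rot(tool) [-3.1374  0.0031 -0.0012] dp(now axes) [ 0.0143 -0.0021  0.0029] dp(after rot) [ 0.0143  0.002  -0.0029]
```

View pics/c12.png

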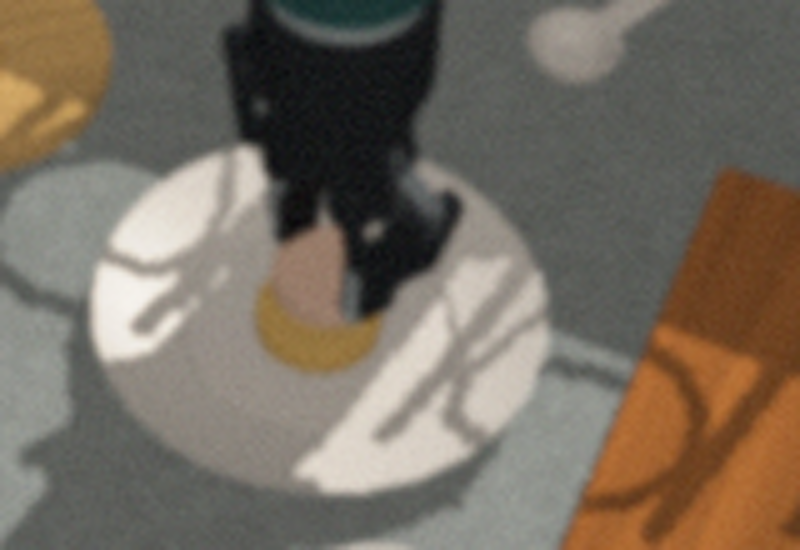

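View pics/c13.png

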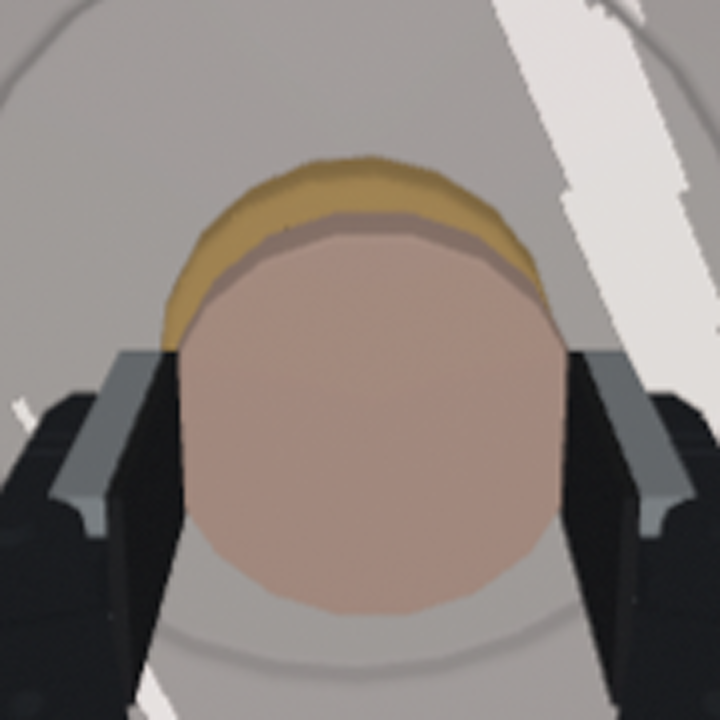

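Emit:
carry_out([
  {"dp":[0.005,-0.002,0.003],"rot":[0,0,0],"fingers":0.55},
  {"dp":[0.004,0,0],"rot":[0,0,0],"fingers":0.55},
  {"dp":[0,0,0],"rot":[0,0,0],"fingers":0.55},
  {"dp":[0,0,0],"rot":[0,0,0],"fingers":0.55},
])

```text
clock: 14.75
ee_pos: [0.5883, 0.1416, -0.0007]
eef_rot: [0.149, 0.691, -0.147, 0.692]
contact_force: [-0.1, -0.6, -0.1]
grip_width: 0.0451
```

Run:
```python
from h import *
plan([.5868,.142,-.0077],1.145); snap('wrist','w16'); crop('w16',180,160,360,340,4,'c14')
```

```text
pos [ 0.5883  0.1416 -0.0007] yaw y 1.149 clock 14.75 w 0.0451 F [-0.1 -0.6 -0.1] q6 0.55
rot(tool) [ 0.0038  0.0014 -0.0032] dp(now axes) [ 0.007  -0.0003 -0.0016] dp(after rot) [ 0.007  -0.0003 -0.0015]
rot(tool) [-3.1378  0.005   0.0022] dp(now axes) [ 0.007  -0.0003 -0.0016] dp(after rot) [0.007  0.0003 0.0015]
```

View pics/c14.png

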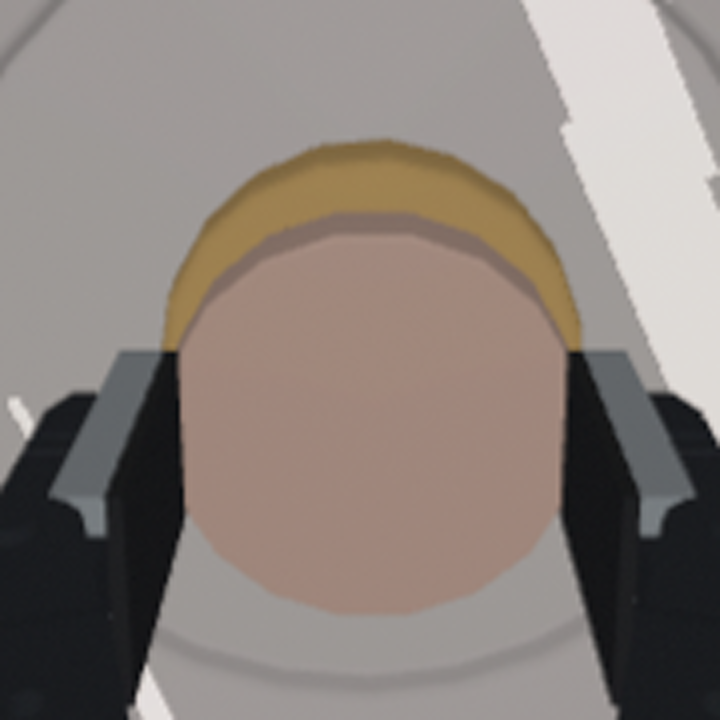

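Run:
```python
from h import *
d=np.load('pics/w16.npz');T=Ro.from_quat(d['q']).as_matrix()
for z,v,r in((.021,160+152/4,.028),(.038,160+234/4,.025),(.039,160+234/4,.025)):
  X=px('w16',273,v,z); print(T.T@(X-d['p'])+[0,0,r])
```

```text
[-0.0218  0.0009 -0.0014]
[-0.0388  0.0009  0.0008]
[-0.0398  0.0009  0.0005]
```

Emit:
carry_out([
  {"dp":[0.003,0,-0.0018],"rot":[0,0.001,-0.003],"fingers":0.55},
  {"dp":[0.002,0,0],"rot":[0,0,0],"fingers":0.55},
  {"dp":[0.001,0,0],"rot":[0,0,0],"fingers":0.55},
])

```text
clock: 15.18
ee_pos: [0.5866, 0.1426, -0.0069]
eef_rot: [0.148, 0.691, -0.148, 0.692]
contact_force: [-0.3, 0.1, 0.0]
grip_width: 0.045
```

Emit:
carry_out([
  {"dp":[0.001,0,0],"rot":[0,0,0],"fingers":0.55},
  {"dp":[0.001,0,0],"rot":[0,0,0],"fingers":0.55},
])

```text
clock: 15.42
ee_pos: [0.5866, 0.1426, -0.0079]
eef_rot: [0.148, 0.691, -0.148, 0.692]
contact_force: [-2.7, -0.8, 9.8]
grip_width: 0.0452
```

Contact at 10 N. Releasing, lifting and checking.

Emit:
carry_out([
  {"dp":[0,0,0],"rot":[0,0,0],"fingers":0.4},
  {"dp":[0,0,0],"rot":[0,0,0],"fingers":0.25},
  {"dp":[0,0,0],"rot":[0,0,0],"fingers":0.2},
  {"dp":[-0.02,0,0],"rot":[0,0,0],"fingers":0.1},
  {"dp":[-0.04,0,0],"rot":[0,0,0],"fingers":0.1},
])

```text
clock: 16.05
ee_pos: [0.5828, 0.142, 0.0491]
eef_rot: [0.147, 0.694, -0.149, 0.689]
contact_force: [1.3, -0.9, 0.2]
grip_width: 0.0768
```

Emit:
carry_out([
  {"dp":[-0.04,0,0],"rot":[0,0,0],"fingers":0},
  {"dp":[0,0,0],"rot":[0,0,0],"fingers":0},
])

```text
clock: 16.3
ee_pos: [0.5859, 0.1424, 0.0933]
eef_rot: [0.148, 0.692, -0.148, 0.691]
contact_force: [0.4, 0.0, 0.5]
grip_width: 0.0855
```

Run:
```python
from h import *
plan([.5868,.142,.1],1.145); snap('wrist','w17'); crop('w17',180,130,380,280,4,'c15')
```

```text
pos [0.5859 0.1424 0.0933] yaw y 1.149 clock 16.3 w 0.0855 F [0.4 0.  0.5] q6 0.55
rot(tool) [ 0.0039 -0.0015  0.0012] dp(now axes) [-0.0067 -0.      0.001 ] dp(after rot) [-0.0067  0.      0.001 ]
rot(tool) [-3.1377 -0.0019 -0.0024] dp(now axes) [-0.0067 -0.      0.001 ] dp(after rot) [-0.0067 -0.     -0.001 ]
```

View pics/c15.png

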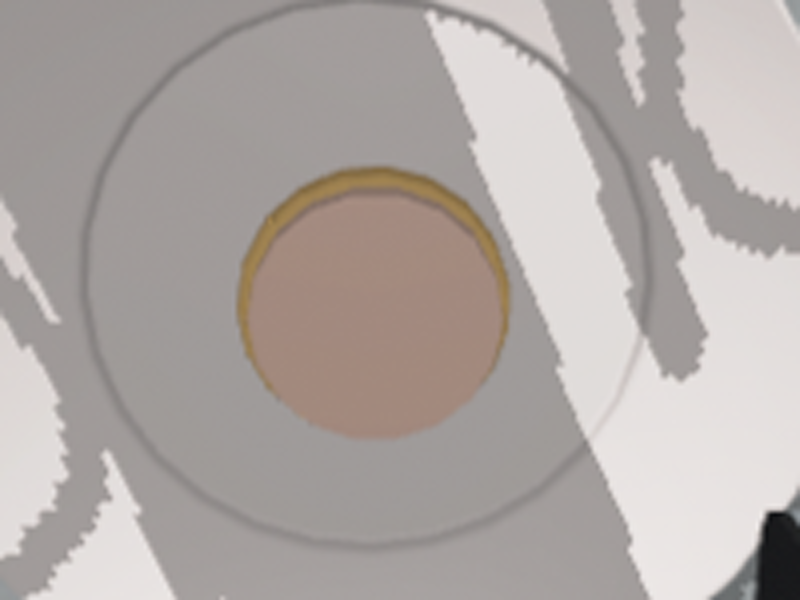

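The slice is centred on the base (crop pork centre (377,315), base ring even all round). Now the tongs: I'll turn the tool so the jaws end up in the wrist camera's view.

Emit:
carry_out([
  {"dp":[-0.03,0,0],"rot":[0.18,0,0],"fingers":0},
  {"dp":[0,0,0],"rot":[0.18,0,0],"fingers":0},
  {"dp":[0,0,0],"rot":[0.18,0,0],"fingers":0},
  {"dp":[0,0,0],"rot":[0.18,0,0],"fingers":0},
  {"dp":[0,0,0],"rot":[0.18,0,0],"fingers":0},
])

```text
clock: 16.98
ee_pos: [0.5775, 0.1412, 0.1127]
eef_rot: [0.437, 0.557, -0.448, 0.547]
contact_force: [0.1, -0.6, -0.1]
grip_width: 0.0852
```

Emit:
carry_out([
  {"dp":[0,0,0],"rot":[0.18,0,0],"fingers":0},
  {"dp":[0,0,0],"rot":[0.18,0,0],"fingers":0},
  {"dp":[0,0,0],"rot":[0.18,0,0],"fingers":0},
  {"dp":[0,0,0],"rot":[0.18,0,0],"fingers":0},
  {"dp":[0,0,0],"rot":[0.18,0,0],"fingers":0},
])

```text
clock: 17.6
ee_pos: [0.5697, 0.1401, 0.1018]
eef_rot: [-0.629, -0.299, 0.656, -0.29]
contact_force: [-0.2, -0.0, 0.2]
grip_width: 0.0852
```

Run:
```python
from h import *
plan([.459,-.3605,.11],-1.61)
```

```text
pos [0.5697 0.1401 0.1018] yaw y -0.712 clock 17.6 w 0.0852 F [-0.2 -0.   0.2] q6 2.41
rot(tool) [0.8984 0.0396 0.0111] dp(now axes) [-0.0012  0.2429  0.4516] dp(after rot) [-0.0082  0.5046  0.091 ]
rot(tool) [-2.2427 -0.0134  0.0476] dp(now axes) [-0.0012  0.2429  0.4516] dp(after rot) [-0.0082 -0.5046 -0.091 ]
```

Emit:
carry_out([
  {"dp":[-0.01,0.027,0.05],"rot":[0,0.02,0.03],"fingers":0},
  {"dp":[-0.002,0.027,0.05],"rot":[0,0,0],"fingers":0},
  {"dp":[-0.002,0.027,0.05],"rot":[0,0,0],"fingers":0},
  {"dp":[-0.002,0.027,0.05],"rot":[0,0,0],"fingers":0},
  {"dp":[0,0.027,0.05],"rot":[0,0,0],"fingers":0},
])

```text
clock: 18.23
ee_pos: [0.5028, -0.1403, 0.1118]
eef_rot: [-0.635, -0.297, 0.648, -0.297]
contact_force: [-0.4, -0.7, -0.6]
grip_width: 0.0853
```

Run:
```python
from h import *
plan([.459,-.3605,.11],-1.61)
```

```text
pos [ 0.5028 -0.1403  0.1118] yaw y -0.704 clock 18.23 w 0.0853 F [-0.4 -0.7 -0.6] q6 1.89
rot(tool) [ 0.906   0.0185 -0.0009] dp(now axes) [0.0043 0.1092 0.1962] dp(after rot) [0.0018 0.2218 0.0352]
rot(tool) [-2.2355  0.001   0.0222] dp(now axes) [0.0043 0.1092 0.1962] dp(after rot) [ 0.0018 -0.2218 -0.0352]
```

Emit:
carry_out([
  {"dp":[0,0.027,0.05],"rot":[0,0.01,0],"fingers":0},
  {"dp":[0,0.027,0.05],"rot":[0,0,0],"fingers":0},
  {"dp":[0,0.027,0.045],"rot":[0,0,0],"fingers":0},
  {"dp":[0,0.02,0.03],"rot":[0,0,0],"fingers":0},
  {"dp":[0,0,0],"rot":[0.18,0,0],"fingers":0},
])

```text
clock: 18.85
ee_pos: [0.4581, -0.3458, 0.1031]
eef_rot: [-0.661, -0.239, 0.673, -0.229]
contact_force: [-1.0, 0.4, -0.1]
grip_width: 0.0853
```

Emit:
carry_out([
  {"dp":[0,0,0],"rot":[0.18,0,0],"fingers":0},
  {"dp":[0,0,0],"rot":[0.18,0,0],"fingers":0},
  {"dp":[0,0,0],"rot":[0.18,0,0],"fingers":0},
  {"dp":[0,0,0],"rot":[0.18,0,0],"fingers":0},
  {"dp":[0,0,0],"rot":[0,0,0],"fingers":0},
])

```text
clock: 19.48
ee_pos: [0.4516, -0.342, 0.0926]
eef_rot: [-0.695, 0.017, 0.718, 0.031]
contact_force: [0.1, -0.7, -0.1]
grip_width: 0.0854
```

Run:
```python
from h import *
plan([.459,-.3605,.11],-1.61); snap('wrist','w18')
```

```text
pos [ 0.4516 -0.342   0.0926] yaw y -1.64 clock 19.48 w 0.0854 F [ 0.1 -0.7 -0.1] q6 2.45
rot(tool) [-0.0292  0.0338  0.0187] dp(now axes) [-0.018   0.0177 -0.008 ] dp(after rot) [-0.0174  0.0182 -0.0081]
rot(tool) [ 3.1118  0.0291 -0.0526] dp(now axes) [-0.018   0.0177 -0.008 ] dp(after rot) [-0.0174 -0.0182  0.0081]
```

View pics/w18.png

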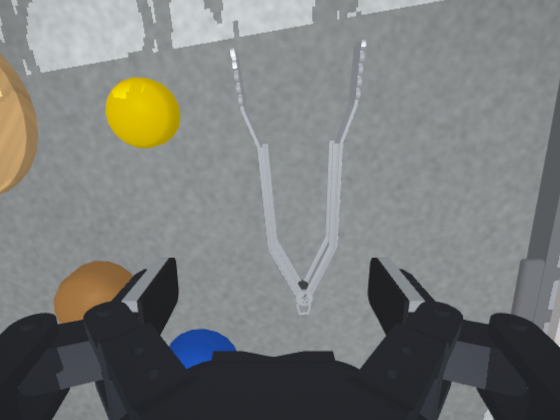

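The wrist view shows the tongs: pin about (304,288), jaw ends at about (233,50) and (363,41).

Run:
```python
from h import *
crop('w18',210,20,390,330,1.9,'c16')
z=.022
a=px('w18',304,288,z);l=px('w18',233,50,z);r=px('w18',363,42,z); m=(l+r)/2
print(a,l,r,m,np.linalg.norm(m-a),np.linalg.norm(l-r)); u=(m-a)/np.linalg.norm(m-a); phi=np.arctan2(u[1],u[0])
# side arm pts
g1=px('w18',267,190,z);g2=px('w18',337,190,z);print('arms',g1,g2,(g1+g2)/2)
g=m-u*.110; print('phi',phi,'grip',g); plan([g[0],g[1],.09],phi-np.pi/2)
```

```text
[ 0.3746 -0.3621  0.022 ] [ 0.5649 -0.3204  0.022 ] [ 0.5636 -0.4096  0.022 ] [ 0.5643 -0.365   0.022 ] 0.18964733143630824 0.08921418285807148
arms [ 0.4638 -0.3366  0.022 ] [ 0.4604 -0.3912  0.022 ] [ 0.4621 -0.3639  0.022 ]
phi -0.014984572656114746 grip [ 0.4543 -0.3633  0.022 ]
pos [ 0.4515 -0.3419  0.0925] yaw y -1.639 clock 19.52 w 0.0851 F [ 0.2  0.5 -0.5] q6 2.45
rot(tool) [-0.0526  0.0338  0.0193] dp(now axes) [ 0.002   0.0213 -0.0043] dp(after rot) [ 0.0025  0.0214 -0.0031]
rot(tool) [ 3.0884  0.0298 -0.0522] dp(now axes) [ 0.002   0.0213 -0.0043] dp(after rot) [ 0.0025 -0.0214  0.0031]
```

View pics/c16.png

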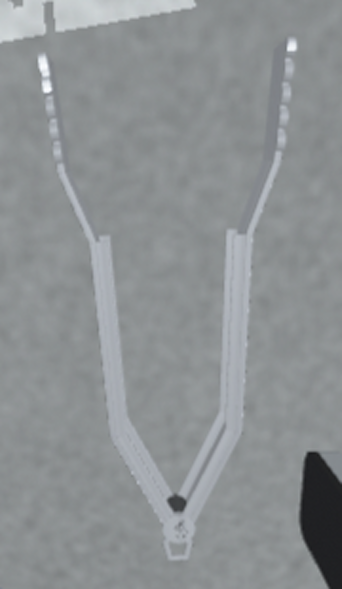

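Emit:
carry_out([
  {"dp":[0,0.0205,-0.0085],"rot":[-0.045,0.034,0.019],"fingers":0},
  {"dp":[0.02,0,0],"rot":[0,0,0],"fingers":0},
  {"dp":[0.02,0,0],"rot":[0,0,0],"fingers":0},
  {"dp":[0,0,0],"rot":[0,0,0],"fingers":0},
  {"dp":[0,0,0],"rot":[0,0,0],"fingers":0},
])

```text
clock: 20.15
ee_pos: [0.4577, -0.3622, 0.0486]
eef_rot: [-0.707, 0.002, 0.708, 0.004]
contact_force: [0.0, 0.0, -0.3]
grip_width: 0.0856
```

Run:
```python
from h import *
plan([.460,-.3636,-.031],-1.59); snap('wrist','w19')
```

```text
pos [ 0.4577 -0.3622  0.0486] yaw y -1.579 clock 20.15 w 0.0856 F [ 0.   0.  -0.3] q6 2.37
rot(tool) [0.0111 0.0015 0.0022] dp(now axes) [ 0.0796  0.0016 -0.0024] dp(after rot) [ 0.0796  0.0014 -0.0023]
rot(tool) [-3.1305 -0.0034  0.0024] dp(now axes) [ 0.0796  0.0016 -0.0024] dp(after rot) [ 0.0796 -0.0014  0.0023]
```

View pics/w19.png

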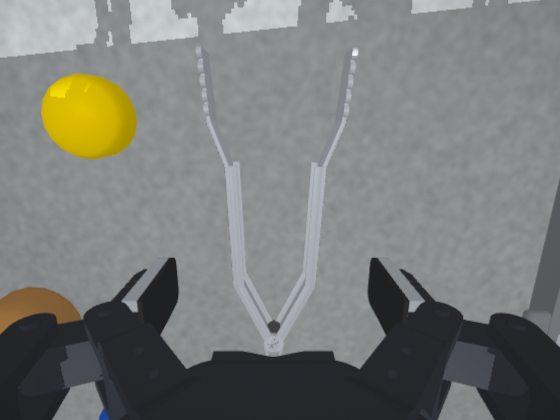

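Run:
```python
from h import *
z=.022
a=px('w19',274,342,z);l=px('w19',199,50,z);r=px('w19',356,50,z); m=(l+r)/2
print(a,l,r,m,np.linalg.norm(m-a),np.linalg.norm(l-r)); u=(m-a)/np.linalg.norm(m-a); phi=np.arctan2(u[1],u[0])
for v in(180,220,260): 
  pass
g1=px('w19',228,165,z);g2=px('w19',326,165,z);h1=px('w19',235,278,z);h2=px('w19',316,278,z);print('arms far',(g1+g2)/2,g1[1]-g2[1],'near',(h1+h2)/2,h1[1]-h2[1])
print(phi,phi-np.pi/2,'from pin',a+u*.095,'from tips',m-u*.11)
```

```text
[ 0.3661 -0.362   0.022 ] [ 0.5643 -0.32    0.022 ] [ 0.5637 -0.4103  0.022 ] [ 0.564  -0.3652  0.022 ] 0.19791785659306407 0.09032252550560768
arms far [ 0.4977 -0.3647  0.022 ] 0.06186020337353432 near [ 0.4187 -0.3634  0.022 ] 0.05653149119153539
-0.01606394594755111 -1.5868602727424477 from pin [ 0.4611 -0.3635  0.022 ] from tips [ 0.454  -0.3634  0.022 ]
```

Emit:
carry_out([
  {"dp":[0.02,0.0016,-0.001],"rot":[0.008,0.0015,0.002],"fingers":0},
  {"dp":[0.02,0,0],"rot":[0,0,0],"fingers":0},
  {"dp":[0.01,0,0],"rot":[0,0,0],"fingers":0},
  {"dp":[0,0,0],"rot":[0,0,0],"fingers":0},
  {"dp":[0,0,0],"rot":[0,0,0],"fingers":0},
])

```text
clock: 20.82
ee_pos: [0.4619, -0.3666, 0.0022]
eef_rot: [0.709, -0.007, -0.705, -0.003]
contact_force: [0.1, -0.4, -1.1]
grip_width: 0.085
```

Run:
```python
from h import *
plan([.459,-.3637,-.031],-1.587); snap('wrist','w20')
```

```text
pos [ 0.4619 -0.3666  0.0022] yaw y -1.585 clock 20.82 w 0.085 F [ 0.1 -0.4 -1.1] q6 2.38
rot(tool) [ 0.0023 -0.006  -0.0056] dp(now axes) [ 0.0332 -0.003   0.0032] dp(after rot) [ 0.0332 -0.0028  0.003 ]
rot(tool) [-3.1392  0.0087 -0.0094] dp(now axes) [ 0.0332 -0.003   0.0032] dp(after rot) [ 0.0332  0.0028 -0.003 ]
```

View pics/w20.png

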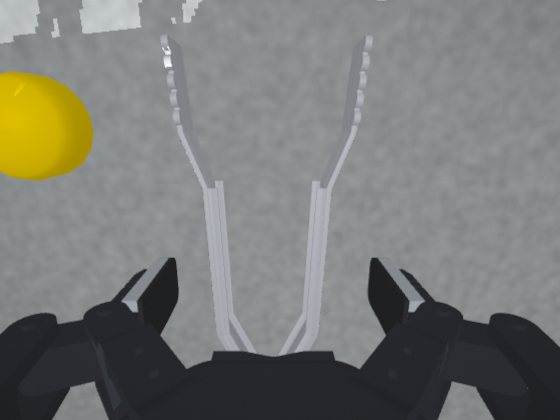

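Well centred: arms at u≈217 and 317, pads at 177 and 370. Going down in two stages.

Emit:
carry_out([
  {"dp":[0.012,-0.0025,0.003],"rot":[0.002,-0.006,-0.005],"fingers":0},
  {"dp":[0.008,0,0],"rot":[0,0,0],"fingers":0},
  {"dp":[0.003,0,0],"rot":[0,0,0],"fingers":0},
  {"dp":[0,0,0],"rot":[0,0,0],"fingers":0},
])

```text
clock: 21.38
ee_pos: [0.4592, -0.3643, -0.0216]
eef_rot: [0.707, -0.006, -0.707, -0.005]
contact_force: [-0.3, 0.0, 0.1]
grip_width: 0.0854
```

Run:
```python
from h import *
plan([.459,-.3637,-.031],-1.587)
```

```text
pos [ 0.4592 -0.3643 -0.0216] yaw y -1.587 clock 21.38 w 0.0854 F [-0.3  0.   0.1] q6 2.38
rot(tool) [ 0.0003 -0.0005 -0.0011] dp(now axes) [ 0.0094 -0.0006  0.0003] dp(after rot) [ 0.0094 -0.0006  0.0003]
rot(tool) [-3.1413  0.0017 -0.0008] dp(now axes) [ 0.0094 -0.0006  0.0003] dp(after rot) [ 0.0094  0.0006 -0.0003]
```

Emit:
carry_out([
  {"dp":[0.006,-0.0005,0],"rot":[0,0,0],"fingers":0.1},
  {"dp":[0.002,0,0],"rot":[0,0,0],"fingers":0.2},
  {"dp":[0,0,0],"rot":[0,0,0],"fingers":0.25},
  {"dp":[0,0,0],"rot":[0,0,0],"fingers":0.25},
])

```text
clock: 21.88
ee_pos: [0.4595, -0.364, -0.03]
eef_rot: [0.707, -0.006, -0.707, -0.005]
contact_force: [0.3, 0.2, 0.9]
grip_width: 0.0639
```

Run:
```python
from h import *
plan([.459,-.3637,-.031],-1.587); snap('wrist','w21');snap('scene','s21'); crop('s21',120,80,280,200,5,'c17')
```

```text
pos [ 0.4595 -0.364  -0.03  ] yaw y -1.587 clock 21.88 w 0.0639 F [0.3 0.2 0.9] q6 2.38
rot(tool) [ 0.0003 -0.0008 -0.0014] dp(now axes) [ 0.001  -0.0003  0.0005] dp(after rot) [ 0.001  -0.0003  0.0005]
rot(tool) [-3.1413  0.0022 -0.0012] dp(now axes) [ 0.001  -0.0003  0.0005] dp(after rot) [ 0.001   0.0003 -0.0005]
```

View pics/w21.png

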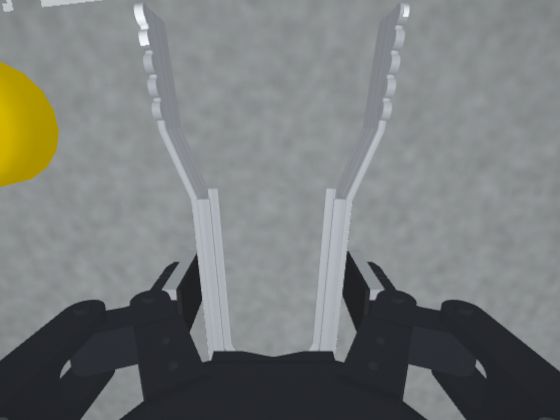

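View pics/c17.png

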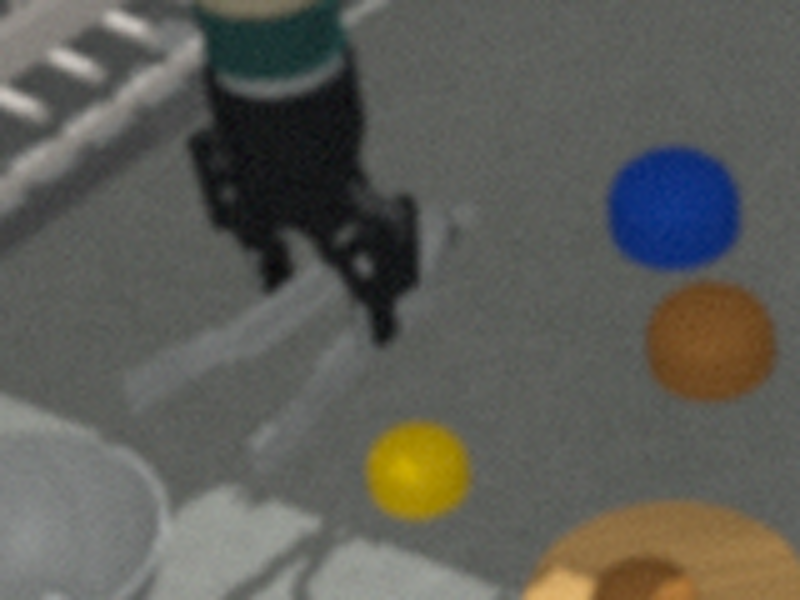

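Emit:
carry_out([
  {"dp":[0,0,0],"rot":[0,0,0],"fingers":0.3},
  {"dp":[0,0,0],"rot":[0,0,0],"fingers":0.34},
  {"dp":[0,0,0],"rot":[0,0,0],"fingers":0.34},
  {"dp":[0,0,0],"rot":[0,0,0],"fingers":0.34},
])

```text
clock: 22.48
ee_pos: [0.4604, -0.3649, -0.0288]
eef_rot: [0.708, -0.007, -0.706, -0.005]
contact_force: [0.4, -0.5, 1.1]
grip_width: 0.0566
```

Run:
```python
from h import *
plan([.459,-.3637,-.031],-1.587); snap('wrist','w22')
```

```text
pos [ 0.4604 -0.3649 -0.0288] yaw y -1.587 clock 22.48 w 0.0566 F [ 0.4 -0.5  1.1] q6 2.38
rot(tool) [ 0.0003 -0.0027 -0.003 ] dp(now axes) [ 0.0022 -0.0011  0.0015] dp(after rot) [ 0.0022 -0.0011  0.0015]
rot(tool) [-3.1413  0.0047 -0.0043] dp(now axes) [ 0.0022 -0.0011  0.0015] dp(after rot) [ 0.0022  0.0011 -0.0015]
```

View pics/w22.png

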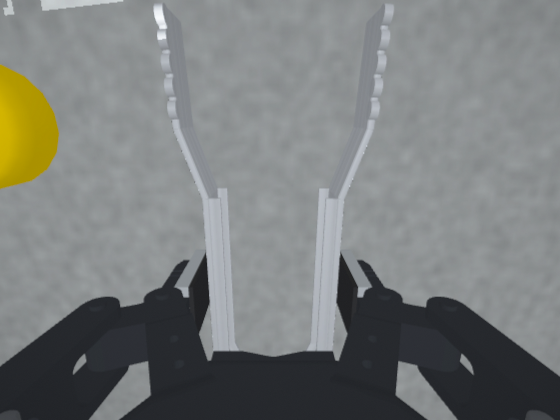

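The jaws have closed evenly (tips 158–388 px, about 75 mm apart). Lifting.

Emit:
carry_out([
  {"dp":[-0.01,0,0],"rot":[0,0,0],"fingers":0.34},
  {"dp":[-0.02,0,0],"rot":[0,0,0],"fingers":0.34},
  {"dp":[-0.03,0,0],"rot":[0,0,0],"fingers":0.34},
  {"dp":[-0.03,0,0],"rot":[0,0,0],"fingers":0.34},
  {"dp":[0,0,0],"rot":[0,0,0],"fingers":0.34},
])

```text
clock: 23.15
ee_pos: [0.4585, -0.3631, 0.0632]
eef_rot: [-0.707, 0.006, 0.707, 0.006]
contact_force: [-0.4, -0.4, -0.2]
grip_width: 0.0567
```

Run:
```python
from h import *
plan([.459,-.3637,.07],-1.587); snap('wrist','w23');snap('scene','s23'); crop('s23',120,50,280,200,5,'c18')
```

```text
pos [ 0.4585 -0.3631  0.0632] yaw y -1.587 clock 23.15 w 0.0567 F [-0.4 -0.4 -0.2] q6 2.38
rot(tool) [ 0.0004  0.0008 -0.    ] dp(now axes) [-0.0068  0.0006 -0.0005] dp(after rot) [-0.0068  0.0006 -0.0005]
rot(tool) [-3.1412  0.      0.0013] dp(now axes) [-0.0068  0.0006 -0.0005] dp(after rot) [-0.0068 -0.0006  0.0005]
```

View pics/w23.png

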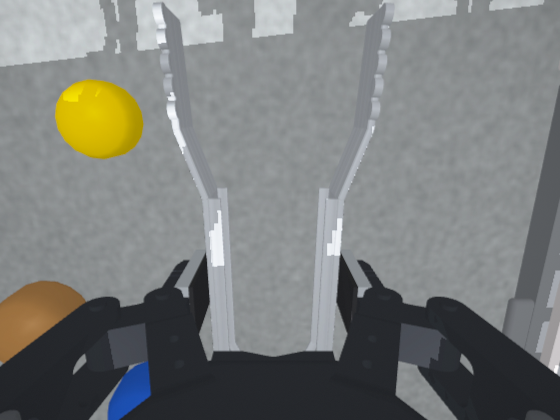

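View pics/c18.png

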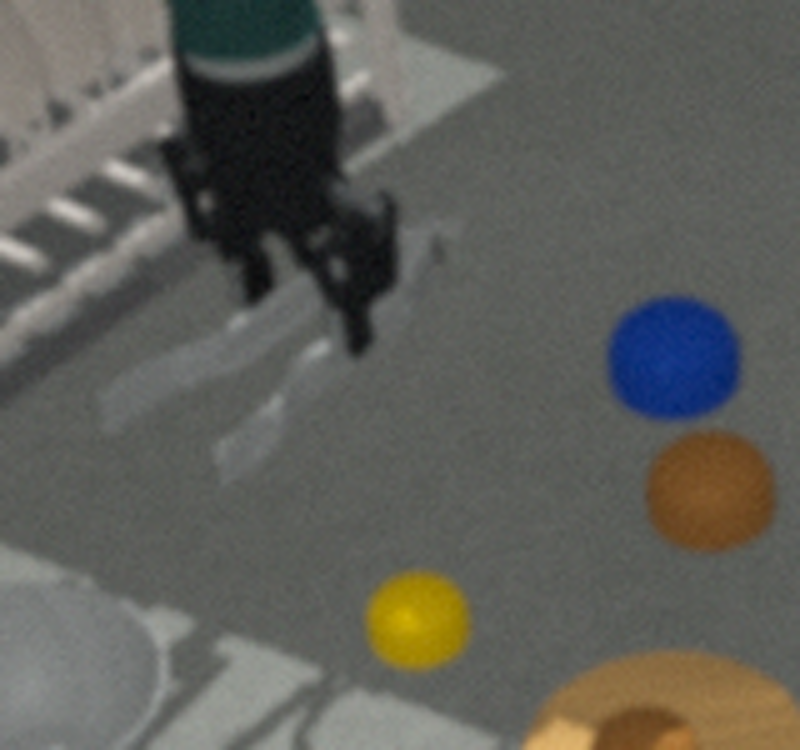

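The tongs are held level at about 92 mm. Carrying them over towards the bun top.

Emit:
carry_out([
  {"dp":[0,-0.025,0],"rot":[0,0,0],"fingers":0.34},
  {"dp":[0,-0.04,0],"rot":[-0.05,0,0],"fingers":0.34},
  {"dp":[0,-0.045,0],"rot":[-0.05,0,0],"fingers":0.34},
  {"dp":[0,-0.045,0],"rot":[-0.05,0,0],"fingers":0.34},
  {"dp":[0,-0.03,0],"rot":[-0.05,0,0],"fingers":0.34},
])

```text
clock: 23.88
ee_pos: [0.4412, -0.165, 0.0542]
eef_rot: [-0.699, -0.072, 0.709, -0.061]
contact_force: [0.4, -0.0, -0.4]
grip_width: 0.0566
```

Run:
```python
from h import *
plan([.460,-.099,.07],.2-np.pi/2); 
d=np.load('pics/w23.npz');T=Ro.from_quat(d['q']).as_matrix()
for u,v in((160,5),(388,5),(176,118),(375,118)):
  print(T.T@(px('w23',u,v,d['p'][2]+.0508)-d['p']))
```

```text
pos [ 0.4412 -0.165   0.0542] yaw y -1.383 clock 23.88 w 0.0566 F [ 0.4 -0.  -0.4] q6 2.45
rot(tool) [-0.0118  0.0131  0.0173] dp(now axes) [-0.0152 -0.0615 -0.0306] dp(after rot) [-0.0158 -0.0609 -0.0315]
rot(tool) [ 3.1296  0.027  -0.0205] dp(now axes) [-0.0152 -0.0615 -0.0306] dp(after rot) [-0.0158  0.0609  0.0315]
[-0.0509 -0.0392 -0.1061]
[-0.0509  0.039  -0.1061]
[-0.0509 -0.0367 -0.0687]
[-0.0509  0.0378 -0.0688]
```

Emit:
carry_out([
  {"dp":[-0.01,-0.03,-0.02],"rot":[-0.01,0.013,0.017],"fingers":0.34},
  {"dp":[-0.006,-0.025,-0.02],"rot":[0,0,0],"fingers":0.34},
  {"dp":[0,-0.005,-0.002],"rot":[0,0,0],"fingers":0.34},
  {"dp":[0,0,0],"rot":[0,0,0],"fingers":0.34},
  {"dp":[0,0,0],"rot":[0,0,0],"fingers":0.34},
])

```text
clock: 24.5
ee_pos: [0.461, -0.0881, 0.0641]
eef_rot: [-0.698, -0.075, 0.709, -0.069]
contact_force: [0.4, -0.8, -1.0]
grip_width: 0.0564
```

Run:
```python
from h import *
plan([.470,-.098,.06],.2-np.pi/2); snap('wrist','w24')
```

```text
pos [ 0.461  -0.0881  0.0641] yaw y -1.367 clock 24.5 w 0.0564 F [ 0.4 -0.8 -1. ] q6 2.61
rot(tool) [0.004  0.0138 0.0092] dp(now axes) [ 0.0039  0.0115 -0.0069] dp(after rot) [ 0.0041  0.0115 -0.0069]
rot(tool) [-3.1375 -0.0144  0.0217] dp(now axes) [ 0.0039  0.0115 -0.0069] dp(after rot) [ 0.0041 -0.0115  0.0069]
```

View pics/w24.png

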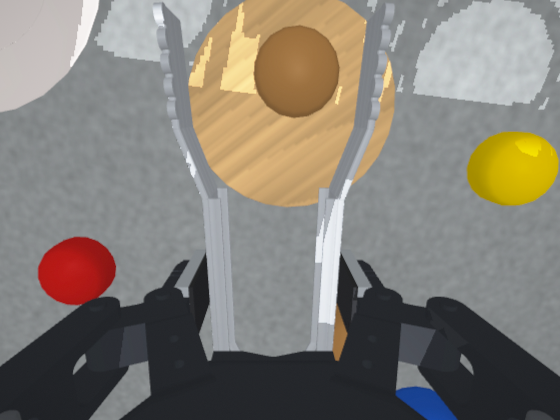

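The bun top (297,71) is visible between the jaws, and the tongs are still above it. Computing the offset.

Run:
```python
from h import *
d=np.load('pics/w24.npz');T=Ro.from_quat(d['q']).as_matrix()
l=px('w24',254,72,.031);r=px('w24',339,72,.031);n=px('w24',297,117,.02)
print(l,r,np.linalg.norm(l-r),n)
c=(l+r)/2; u=-T[:,2]; c2=n+.026*u; print('c',c,'c2',c2)
b=np.array([*((c+c2)/2)[:2],0]); print('bun',b)
print('far edge check',px('w24',297,26,.04))
phi=.2
g=b[:2]-.0875*np.array([np.cos(phi),np.sin(phi)]); plan([g[0],g[1],.06],phi-np.pi/2)
```

```text
[ 0.5516 -0.0573  0.031 ] [ 0.5619 -0.1072  0.031 ] 0.05097966420798552 [ 0.5315 -0.0891  0.02  ]
c [ 0.5567 -0.0822  0.031 ] c2 [ 0.5569 -0.0838  0.0196]
bun [ 0.5568 -0.083   0.    ]
far edge check [ 0.5787 -0.0769  0.04  ]
pos [ 0.4609 -0.0882  0.064 ] yaw y -1.367 clock 24.55 w 0.0566 F [-0.1 -0.1 -1.5] q6 2.61
rot(tool) [0.0036 0.0141 0.0095] dp(now axes) [ 0.0038  0.0141 -0.0076] dp(after rot) [ 0.004   0.014  -0.0076]
rot(tool) [-3.1378 -0.0149  0.0221] dp(now axes) [ 0.0038  0.0141 -0.0076] dp(after rot) [ 0.004  -0.014   0.0076]
```

Emit:
carry_out([
  {"dp":[0,0.014,-0.0075],"rot":[0.003,0.014,0.009],"fingers":0.34},
  {"dp":[0,0,0],"rot":[0,0,0],"fingers":0.34},
  {"dp":[0,0,0],"rot":[0,0,0],"fingers":0.34},
])

```text
clock: 24.92
ee_pos: [0.4716, -0.1032, 0.0635]
eef_rot: [0.704, 0.069, -0.703, 0.07]
contact_force: [0.7, -0.6, -1.3]
grip_width: 0.0568
```

Run:
```python
from h import *
phi=.2;b=np.array([.5568,-.083])
g=b[:2]-.0875*np.array([np.cos(phi),np.sin(phi)]); plan([g[0],g[1],.03],phi-np.pi/2); snap('wrist','w25')
```

```text
pos [ 0.4716 -0.1032  0.0635] yaw y -1.374 clock 24.93 w 0.0568 F [ 0.7 -0.6 -1.3] q6 2.6
rot(tool) [-0.0029 -0.0007 -0.0006] dp(now axes) [ 0.0335 -0.0028  0.    ] dp(after rot) [ 0.0335 -0.0028 -0.    ]
rot(tool) [ 3.1387 -0.0009  0.0011] dp(now axes) [ 0.0335 -0.0028  0.    ] dp(after rot) [0.0335 0.0028 0.    ]
```

View pics/w25.png

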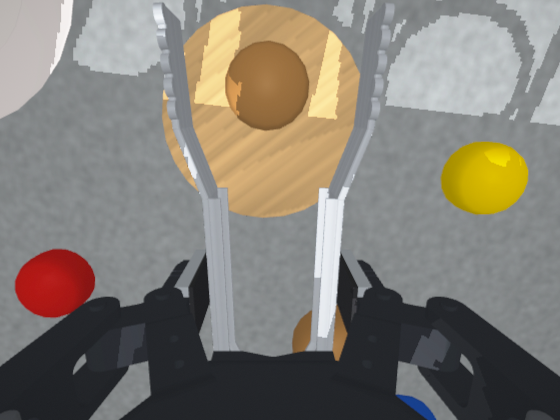

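Emit:
carry_out([
  {"dp":[0.015,-0.0025,0],"rot":[-0.003,0,0],"fingers":0.34},
  {"dp":[0.015,0,0],"rot":[0,0,0],"fingers":0.34},
  {"dp":[0,0,0],"rot":[0,0,0],"fingers":0.34},
  {"dp":[0,0,0],"rot":[0,0,0],"fingers":0.34},
])

```text
clock: 25.48
ee_pos: [0.4702, -0.1, 0.0305]
eef_rot: [-0.703, -0.071, 0.704, -0.071]
contact_force: [-0.9, -0.6, -1.1]
grip_width: 0.0567
```

Run:
```python
from h import *
phi=.2;b=np.array([.5568,-.083])
g=b[:2]-.0875*np.array([np.cos(phi),np.sin(phi)]); plan([g[0],g[1],-.01],phi-np.pi/2); snap('wrist','w26')
```

```text
pos [ 0.4702 -0.1     0.0305] yaw y -1.37 clock 25.48 w 0.0567 F [-0.9 -0.6 -1.1] q6 2.6
rot(tool) [0.0007 0.0008 0.0003] dp(now axes) [ 0.0405  0.0005 -0.0008] dp(after rot) [ 0.0405  0.0005 -0.0008]
rot(tool) [-3.1409 -0.0005  0.0013] dp(now axes) [ 0.0405  0.0005 -0.0008] dp(after rot) [ 0.0405 -0.0005  0.0008]
```

View pics/w26.png

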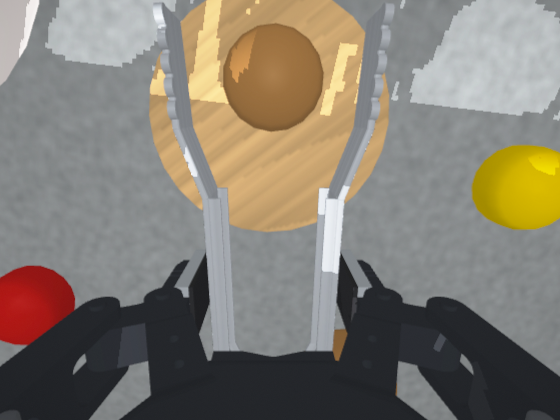

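The bun top (272,77) is centred between the jaws. Lowering around it.

Emit:
carry_out([
  {"dp":[0.012,0,0],"rot":[0,0,0],"fingers":0.34},
  {"dp":[0.012,0,0],"rot":[0,0,0],"fingers":0.34},
  {"dp":[0.005,0,0],"rot":[0,0,0],"fingers":0.34},
  {"dp":[0,0,0],"rot":[0,0,0],"fingers":0.34},
])

```text
clock: 26.02
ee_pos: [0.4703, -0.1, -0.0003]
eef_rot: [-0.703, -0.071, 0.704, -0.071]
contact_force: [0.4, 0.2, -0.7]
grip_width: 0.0569
```

Run:
```python
from h import *
phi=.2;b=np.array([.5568,-.083])
g=b[:2]-.0875*np.array([np.cos(phi),np.sin(phi)]); plan([g[0],g[1],-.011],phi-np.pi/2); snap('wrist','w27')
```

```text
pos [ 0.4703 -0.1    -0.0003] yaw y -1.37 clock 26.02 w 0.0569 F [ 0.4  0.2 -0.7] q6 2.6
rot(tool) [0.0008 0.0005 0.0002] dp(now axes) [ 0.0107  0.0005 -0.0007] dp(after rot) [ 0.0107  0.0005 -0.0007]
rot(tool) [-3.1408 -0.0003  0.0008] dp(now axes) [ 0.0107  0.0005 -0.0007] dp(after rot) [ 0.0107 -0.0005  0.0007]
```

View pics/w27.png

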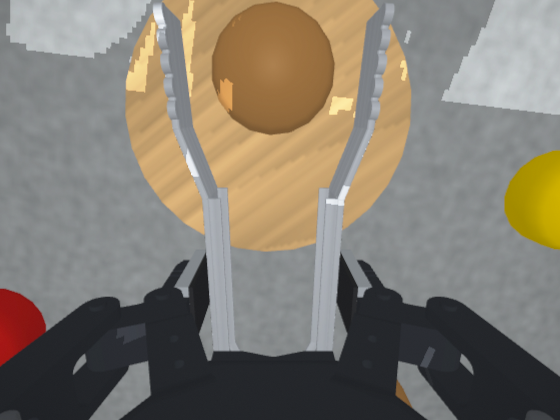

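Emit:
carry_out([
  {"dp":[0.006,0,-0.0005],"rot":[0,0,0],"fingers":0.34},
  {"dp":[0.003,0,0],"rot":[0,0,0],"fingers":0.34},
  {"dp":[0,0,0],"rot":[0,0,0],"fingers":0.34},
])

```text
clock: 26.45
ee_pos: [0.4717, -0.1002, -0.0091]
eef_rot: [0.704, 0.071, -0.703, 0.071]
contact_force: [0.1, 0.9, -1.5]
grip_width: 0.0562
```

Run:
```python
from h import *
phi=.2;b=np.array([.5568,-.083])
g=b[:2]-.0875*np.array([np.cos(phi),np.sin(phi)]); plan([g[0],g[1],-.011],phi-np.pi/2); snap('wrist','w28'); snap('scene','s28'); crop('s28',190,130,320,240,6,'c19')
```

```text
pos [ 0.4717 -0.1002 -0.0091] yaw y -1.37 clock 26.45 w 0.0562 F [ 0.1  0.9 -1.5] q6 2.6
rot(tool) [ 0.0008 -0.001  -0.0007] dp(now axes) [0.0019 0.     0.0007] dp(after rot) [0.0019 0.     0.0007]
rot(tool) [-3.1408  0.0011 -0.0016] dp(now axes) [0.0019 0.     0.0007] dp(after rot) [ 0.0019 -0.     -0.0007]
```

View pics/c19.png

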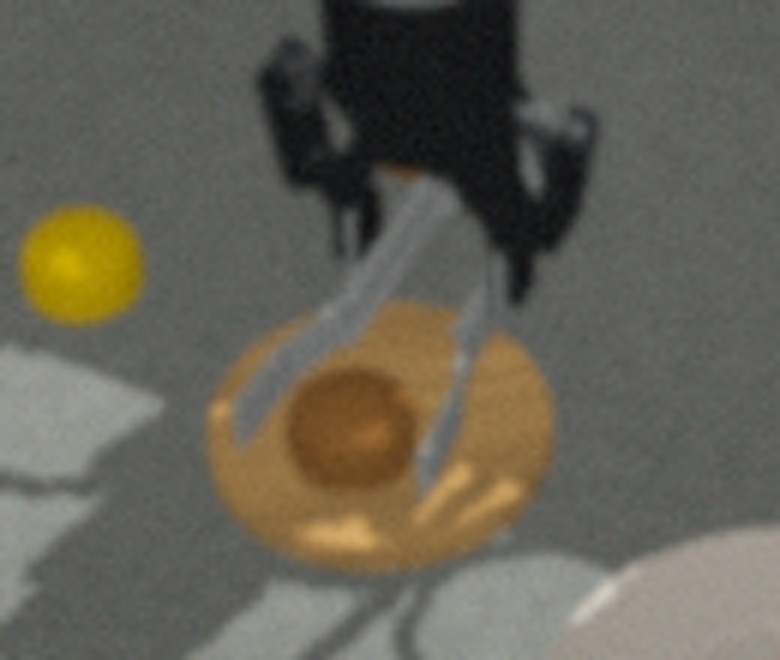

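View pics/w28.png

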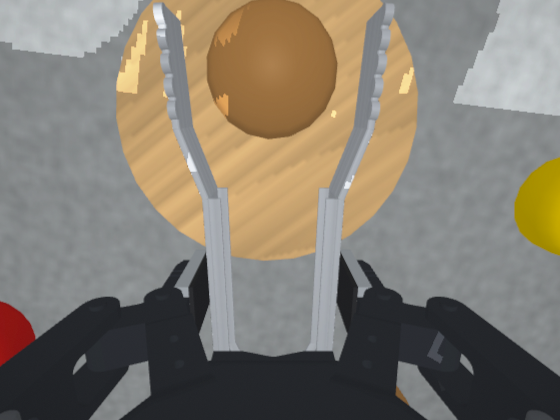

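Jaws straddle the bun (206–337 px between 180 and 365) at the right height. Squeezing.

Emit:
carry_out([
  {"dp":[0,0,0],"rot":[0,0,0],"fingers":0.38},
  {"dp":[0,0,0],"rot":[0,0,0],"fingers":0.42},
  {"dp":[0,0,0],"rot":[0,0,0],"fingers":0.46},
  {"dp":[0,0,0],"rot":[0,0,0],"fingers":0.5},
  {"dp":[0,0,0],"rot":[0,0,0],"fingers":0.55},
])

```text
clock: 27.18
ee_pos: [0.4723, -0.1005, -0.0083]
eef_rot: [0.704, 0.07, -0.703, 0.071]
contact_force: [-0.1, -0.1, -0.2]
grip_width: 0.0428
```

Emit:
carry_out([
  {"dp":[0,0,0],"rot":[0,0,0],"fingers":0.65},
  {"dp":[0,0,0],"rot":[0,0,0],"fingers":0.65},
])

```text
clock: 27.42
ee_pos: [0.4723, -0.1005, -0.0083]
eef_rot: [0.704, 0.07, -0.703, 0.071]
contact_force: [0.3, -0.2, -0.6]
grip_width: 0.043
```

Run:
```python
from h import *
plan([.471,-.1,.07],.2-np.pi/2); snap('wrist','w29')
```

```text
pos [ 0.4723 -0.1005 -0.0083] yaw y -1.37 clock 27.43 w 0.043 F [ 0.3 -0.2 -0.6] q6 2.6
rot(tool) [ 0.0008 -0.0021 -0.0015] dp(now axes) [-0.0783 -0.0006  0.001 ] dp(after rot) [-0.0783 -0.0007  0.0012]
rot(tool) [-3.1408  0.0023 -0.0032] dp(now axes) [-0.0783 -0.0006  0.001 ] dp(after rot) [-0.0783  0.0007 -0.0012]
```

View pics/w29.png

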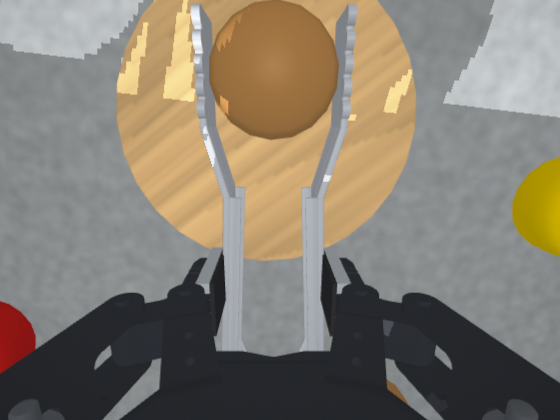

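The jaws have stopped on the bun (width 43 mm and holding). Lifting gently.

Emit:
carry_out([
  {"dp":[-0.008,0,0],"rot":[0,0,0],"fingers":0.7},
  {"dp":[-0.015,0,0],"rot":[0,0,0],"fingers":0.7},
  {"dp":[-0.02,0,0],"rot":[0,0,0],"fingers":0.7},
  {"dp":[-0.02,0,0],"rot":[0,0,0],"fingers":0.7},
  {"dp":[-0.02,0,0],"rot":[0,0,0],"fingers":0.7},
])

```text
clock: 28.1
ee_pos: [0.4709, -0.1, 0.079]
eef_rot: [0.704, 0.071, -0.703, 0.071]
contact_force: [-0.0, 0.0, -0.9]
grip_width: 0.0428
```

Emit:
carry_out([
  {"dp":[-0.01,0,0],"rot":[0,0,0],"fingers":0.7},
  {"dp":[0,0,0],"rot":[0,0,0],"fingers":0.7},
])

```text
clock: 28.35
ee_pos: [0.473, -0.1006, 0.0924]
eef_rot: [0.705, 0.07, -0.702, 0.072]
contact_force: [1.5, -0.7, -1.1]
grip_width: 0.0428
```

Run:
```python
from h import *
phi=.4;g=np.array([.586,.143])-.0875*np.array([np.cos(phi),np.sin(phi)])
plan([g[0],g[1],.08],phi-np.pi/2); snap('wrist','w30'); snap('scene','s30'); crop('s30',170,90,320,240,5,'c20')
print(px('w17',274.2,208.8,.031))
```

```text
pos [ 0.473  -0.1006  0.0924] yaw y -1.37 clock 28.35 w 0.0428 F [ 1.5 -0.7 -1.1] q6 2.6
rot(tool) [-0.1991 -0.0049 -0.0039] dp(now axes) [ 0.0121 -0.1989 -0.0735] dp(after rot) [ 0.0124 -0.1804 -0.1115]
rot(tool) [ 2.9425 -0.0057  0.0072] dp(now axes) [ 0.0121 -0.1989 -0.0735] dp(after rot) [0.0124 0.1804 0.1115]
[0.5868 0.1441 0.031 ]
```

View pics/w30.png

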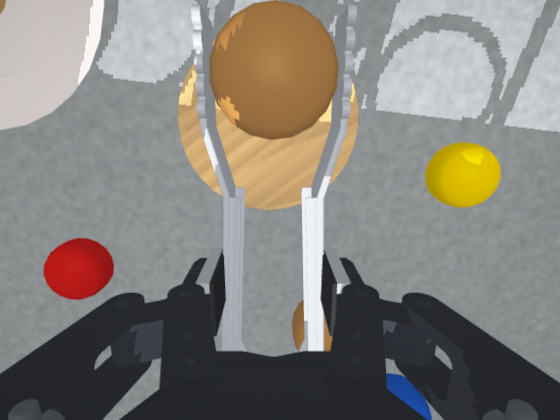

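View pics/c20.png

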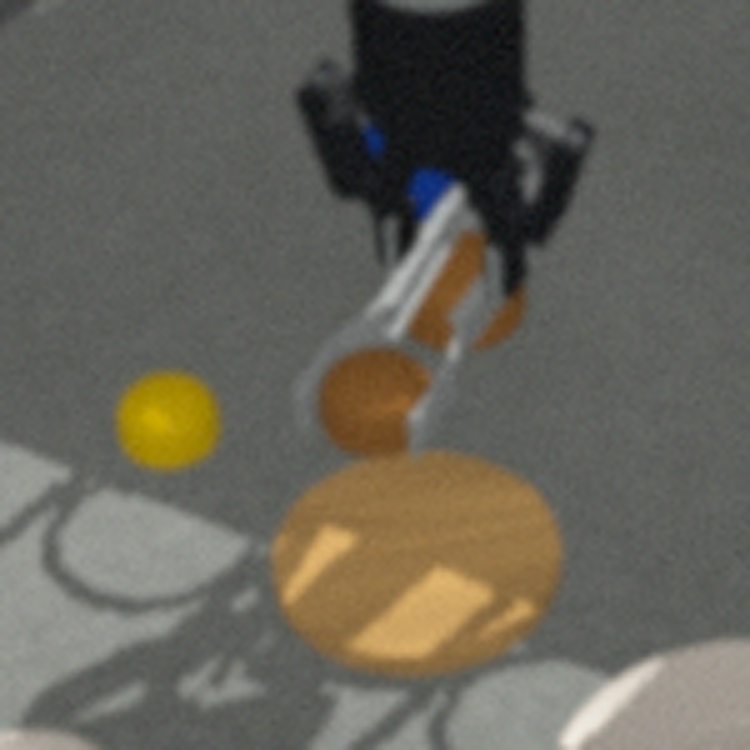

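The bun top is lifted cleanly off the board (275,70 in the wrist view). Carrying it to the stack.

Emit:
carry_out([
  {"dp":[0,-0.015,-0.006],"rot":[-0.02,0,0],"fingers":0.7},
  {"dp":[0,-0.025,-0.01],"rot":[-0.03,0,0],"fingers":0.7},
  {"dp":[0,-0.03,-0.012],"rot":[-0.04,0,0],"fingers":0.7},
  {"dp":[0,-0.03,-0.012],"rot":[-0.04,0,0],"fingers":0.7},
  {"dp":[0,-0.03,-0.012],"rot":[-0.03,0,0],"fingers":0.7},
])

```text
clock: 29.08
ee_pos: [0.4845, 0.0454, 0.0867]
eef_rot: [-0.694, -0.13, 0.697, -0.128]
contact_force: [1.0, 0.4, -1.5]
grip_width: 0.0427
```

Run:
```python
from h import *
plan([.507,.110,.08],.4-np.pi/2)
```

```text
pos [0.4845 0.0454 0.0867] yaw y -1.205 clock 29.07 w 0.0427 F [ 1.   0.4 -1.5] q6 2.74
rot(tool) [-0.0342  0.0035  0.0035] dp(now axes) [ 0.0068 -0.0523 -0.0441] dp(after rot) [ 0.0067 -0.0508 -0.0459]
rot(tool) [ 3.1074  0.0054 -0.0055] dp(now axes) [ 0.0068 -0.0523 -0.0441] dp(after rot) [0.0067 0.0508 0.0459]
```

Emit:
carry_out([
  {"dp":[0,-0.022,-0.02],"rot":[-0.015,0.003,0.003],"fingers":0.7},
  {"dp":[0,-0.018,-0.015],"rot":[-0.015,0,0],"fingers":0.7},
  {"dp":[0.005,-0.008,-0.005],"rot":[0,0,0],"fingers":0.7},
  {"dp":[0,0,0],"rot":[0,0,0],"fingers":0.7},
  {"dp":[0,0,0],"rot":[0,0,0],"fingers":0.7},
])

```text
clock: 29.7
ee_pos: [0.4991, 0.1113, 0.0772]
eef_rot: [-0.689, -0.143, 0.696, -0.141]
contact_force: [0.5, 0.3, -0.6]
grip_width: 0.0427
```

Run:
```python
from h import *
plan([.507,.110,.063],.4-np.pi/2);snap('wrist','w31'); snap('scene','s31'); crop('s31',240,130,400,300,4.5,'c21')
```

```text
pos [0.4991 0.1113 0.0772] yaw y -1.166 clock 29.7 w 0.0427 F [ 0.5  0.3 -0.6] q6 2.83
rot(tool) [0.0045 0.0091 0.0042] dp(now axes) [ 0.0141  0.0043 -0.0069] dp(after rot) [ 0.0142  0.0043 -0.0068]
rot(tool) [-3.1371 -0.0066  0.0143] dp(now axes) [ 0.0141  0.0043 -0.0069] dp(after rot) [ 0.0142 -0.0043  0.0068]
```

View pics/w31.png

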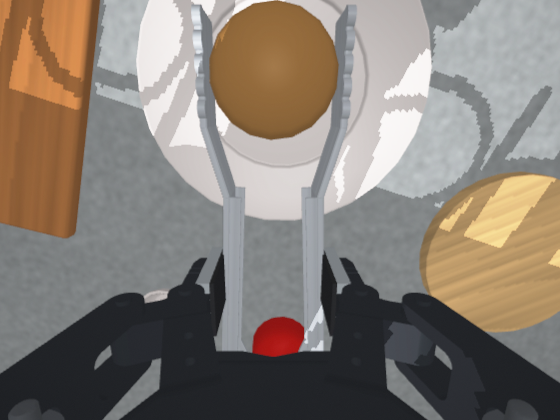

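View pics/c21.png

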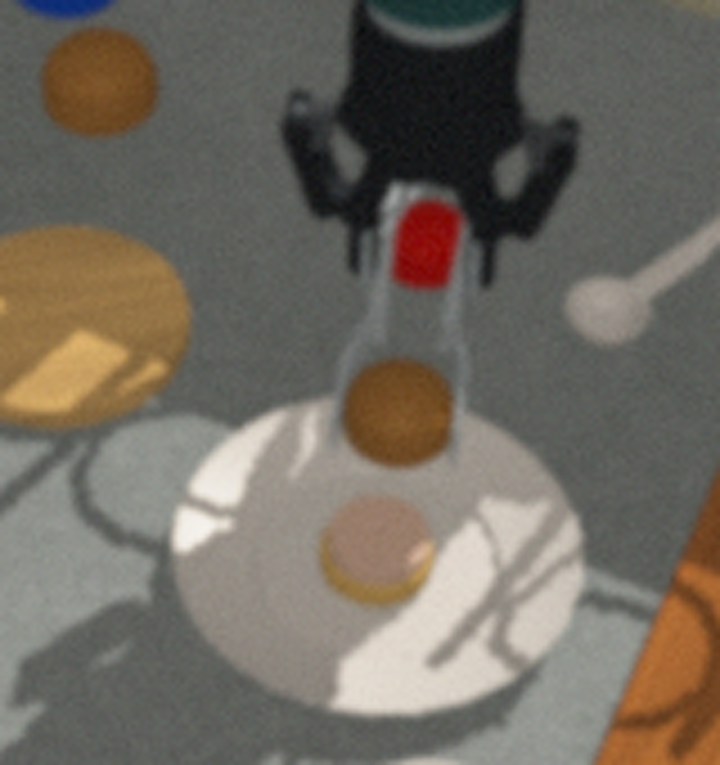

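Emit:
carry_out([
  {"dp":[0.005,0.004,-0.0065],"rot":[0.004,0.009,0.004],"fingers":0.7},
  {"dp":[0.005,0,0],"rot":[0,0,0],"fingers":0.7},
  {"dp":[0,0,0],"rot":[0,0,0],"fingers":0.7},
  {"dp":[0,0,0],"rot":[0,0,0],"fingers":0.7},
])

```text
clock: 30.3
ee_pos: [0.5074, 0.1083, 0.0667]
eef_rot: [0.694, 0.139, -0.693, 0.139]
contact_force: [0.3, 0.5, -0.9]
grip_width: 0.0428
```

Run:
```python
from h import *
plan([.507,.110,.063],.4-np.pi/2);snap('wrist','w32'); snap('scene','s32'); crop('s32',240,130,400,300,4.5,'c22'); snap('top','t32'); crop('t32',170,130,330,250,5,'c23')
s=sensors.state();R=Ro.from_quat(s['eef_rot']).as_matrix();b=s['ee_pos']+R@np.array([-.022,0,-.0863]);print('bun est',b)
k=lambda p,f:(p-np.array([240,130]))*4.5
print('bun mid px',k(proj('s32',b+[0,0,.017]),0),'pork top',k(proj('s32',[.5868,.1441,.031]),0), 'bun rim mid',k(proj('s32',b+[0,0,.01]),0))
```

```text
pos [0.5074 0.1083 0.0667] yaw y -1.174 clock 30.3 w 0.0428 F [ 0.3  0.5 -0.9] q6 2.83
rot(tool) [-0.0032 -0.0011 -0.0004] dp(now axes) [ 0.0037 -0.0017 -0.0003] dp(after rot) [ 0.0037 -0.0017 -0.0003]
rot(tool) [ 3.1384 -0.0006  0.0017] dp(now axes) [ 0.0037 -0.0017 -0.0003] dp(after rot) [0.0037 0.0017 0.0003]
bun est [0.587  0.1418 0.089 ]
bun mid px [381.1167 423.1808] pork top [379.4084 528.6801] bun rim mid [380.5235 433.2949]
```

View pics/c22.png

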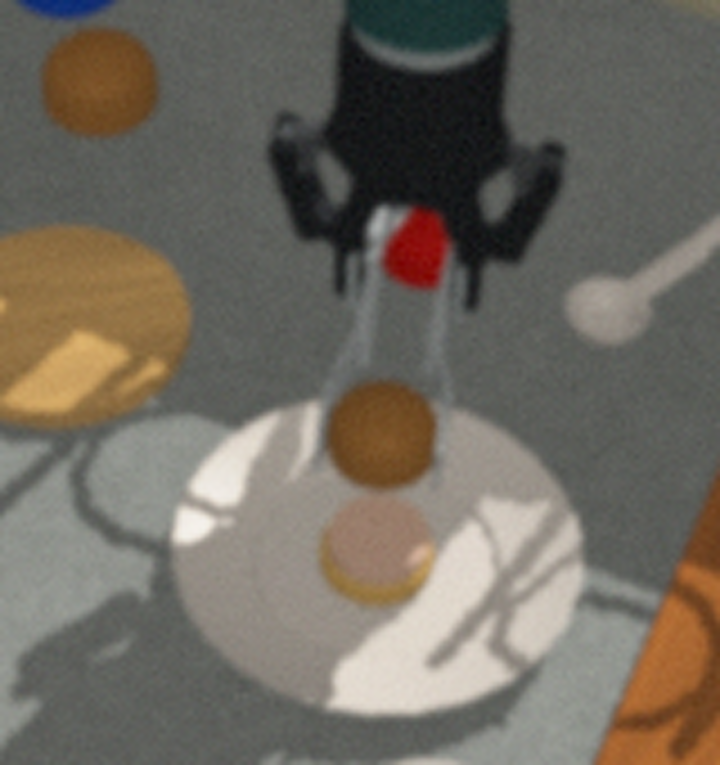

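View pics/c23.png

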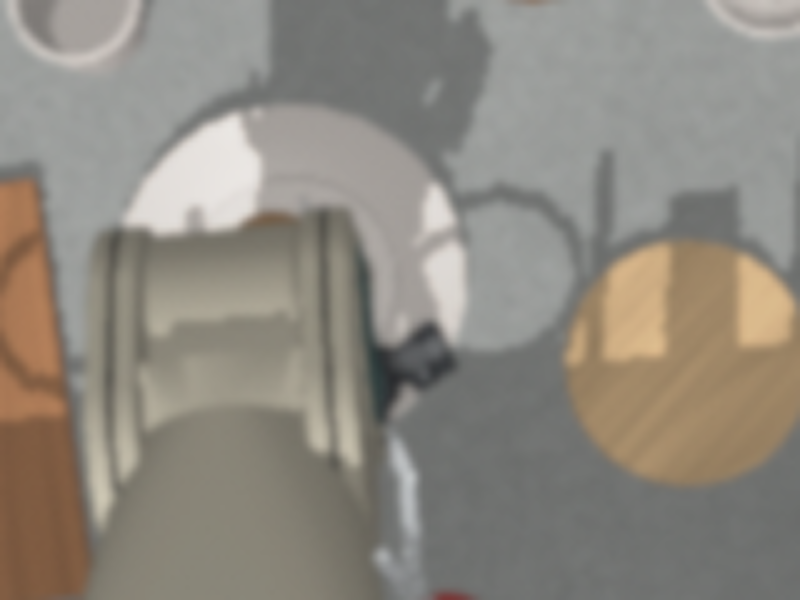

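View pics/w32.png

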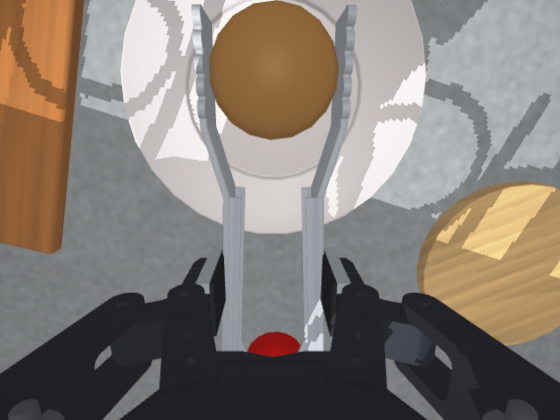

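The scene view shows the bun top (382,435) level in the jaws, straight above the slice (381,543), with about 58 mm of clearance. A last settling hold, then I hand in.

Emit:
carry_out([
  {"dp":[0,-0.0015,0],"rot":[0,0,0],"fingers":0.7},
  {"dp":[0,0,0],"rot":[0,0,0],"fingers":0.7},
  {"dp":[0,0,0],"rot":[0,0,0],"fingers":0.7},
  {"dp":[0,0,0],"rot":[0,0,0],"fingers":0.7},
])

```text
clock: 30.95
ee_pos: [0.5069, 0.1101, 0.0672]
eef_rot: [0.694, 0.14, -0.693, 0.14]
contact_force: [0.9, -1.2, -0.8]
grip_width: 0.0429
```

Run:
```python
from h import *
snap('wrist','w33')
s=sensors.state();R=Ro.from_quat(s['eef_rot']).as_matrix();print('bun est',s['ee_pos']+R@np.array([-.022,0,-.0863]),s['grip_width'],np.round(s['dq'],3),s['clock'])
a=cv2.imread('pics/w32.png')[0:140,200:350].astype(int);b=cv2.imread('pics/w33.png')[0:140,200:350].astype(int);print('jaw-region diff',abs(a-b).mean())
print(job.hand_in())
```

```text
bun est [0.5865 0.1435 0.0893] 0.04259960552247033 [-0.     0.001 -0.001 -0.001 -0.001  0.   ] 31.0
jaw-region diff 1.6263650793650795
the job is handed in; nothing more can be done
None
```

The bun is made up and the job is handed in at 31 s. The base is in the middle of the plate, the pork slice is centred on it, and the bun top is held in the tongs over the stack.

- **Last checks:**
  - The bun top is at about (0.5865, 0.1435), and the slice was measured at (0.587, 0.144) after I set it down.
  - The underside of the bun top is about 58 mm above the slice and looked level in the scene picture.
  - The arm was still and the grip was steady at 43 mm.
- **Failed on the way:** the first grasp of the base closed above it, because the fingertips sit about 35 mm behind the reported TCP. I measured that in the pictures, corrected for it, and the second grasp worked.
- **Disagreements:** positions from the top camera were about 5 mm off those from the wrist and scene cameras, so I used the wrist and scene values. Before the last small shift, the scene camera showed the bun and the slice both about 2–3 pixels lower than I calculated, but in line with each other to about 2 mm.
- **Not checked:** the arm hid the stack from the top camera at the end, so I could not confirm the centring from above. The other things looked undisturbed in the pictures, but I did not measure them again.

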